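Book the last pewter bar into its batch

ROBOT

A 6-joint arm with a two-finger parallel gripper is mounted at the origin on the work surface. World frame = base frame: x ahead of the robot, y to its left, z up, the work surface at z = 0. Lengths are in m, angles in rad, forces in N, time in s.
With the tool pointing down it reaches from about 0.225 to 0.875 m from the base axis. Payload 3.4 kg.
Tool frame: the origin (TCP) lies at the very end of the fingers, on their centre line; the grasp point (between the pads) lies 19 mm behind it (manip.grasp_offset is the distance from the TCP to the grasp point, in m); x points along the fingers, y is the direction in which the jaws open and shut, and the axes are right-handed (so a half turn about x gives the same grasp; the last joint's range is limited). The gripper opens to 85 mm and grips with 20 to 120 N. Pads are 22 mm wide; open, the fingers measure 114 mm over their backs; the gripper's body (76 mm by 85 mm) begins 54 mm behind the grasp point. The pads swing forward as they close: fully open they stand 13 mm farther back than shut.
Start: joints at [1.126, 0.276, 1.505, -0, 1.361, -0.121], TCP at [0.183, 0.545, 0.231] pointing down, gripper open.
Joint ranges: [-2.89, 2.89], [-0.75, 2.08], [0.22, 2.7], [-1.18, 4.32], [0.11, 2.71], [-2.7, 2.7]. Speed limits (rad/s): [2.57, 2.57, 3.14, 3.14, 3.14, 3.14].

INTERFACE

Orientations are given as a unit quaternion [w, x, y, z].
In Python, from rig import manip gives the robot as it stands.
- The arm moves only by the tool step_arm, never from a script. Its argument "increments" is a list of rows, each an object with "grip": the opening, from 0 (shut) to 1 (fully open); "delta_pos": the shift along the world's x, y, z in m, a list of three; "twist": the turn about the world's z in degrees. A call has 1 to 10 rows; each row shifts and turns the commanded pose from where the row before left it; what a row does not reach is not made up. A row lasts 1/12 s, in which the tool goes at most 41.7 mm and 7.16 degrees, less where a joint would pass 70% of its speed; a pose out of reach is approached as far as the arm can. A call with a gripper value outside its range is refused whole. The fingers move at their own pace and stop on an object; "force" is the grip in N (left out, the last holds). Time passes only in rows, so rows that do not move let the fingers close. It gives the time, the measured TCP pose, the force and the opening at its end, in the units of the state.
- manip.get_state(): the state, without advancing time (a new reading comes with each control period).
- manip.get_image(name): name is "scene" or "side" or "wrist"; returns a dict with "img" (400x640x3 uint8, red, green, blue), "fx", "fy", "cx", "cy" (pixels), "rvec" (rotation vector, rad) and "tvec" (3), from world to camera coordinates, as OpenCV has them; the wrist camera has in their place "mount" (4x4, takes a point from camera to tool coordinates, whose origin is the TCP and whose axes are the tool frame's). Camera axes: x right, y down, z forward; pixel columns grow to the right and rows downward; lengths in m; the calibration is good to about 2 mm. A picture is of the moment at which its call begins: read the wrist's pose just before it. There is no depth.
- manip.sign_off(): hands the job in, once; it reports no verdict.
The state is a dict: "clock": time; "qpos": joint angles; "qd": joint speeds; "effort": joint torques, N m; "position": TCP position; "ee_rot": TCP orientation; "contact_force": force on the tool from outside, world axes, zero at the start; "moment": the same for the moment, N m; "width": finger opening in m.
Only numpy, scipy, OpenCV 4.12 (cv2) and the standard library are available. Lean on these libraries where they do the work, as an engineer would, in place of code of your own. Each camera call takes 0.05 s, during which the arm holds its last target. There are 200 camera calls.

TASK

Lay the loose pewter bar squarely on top of the pile of bars of its own size and let go of it there, not from a height. Then take the hand scanner and point it square-on at the middle of the sloping barcode ticket on that same pile's board, its window about 60 mm from the ticket, and hold it steady for a good second. Finally stand the scanner back upright in the middle of its round pad; do not scan the other ticket, drop or tip the scanner, or shift the other things.

Things in the scene. Friction and masses are not known exactly. Their poses are not given: they have to be found in the camera images.
- loose_bar: the loose bar, lying flat on the table by itself: cast pewter bar, plain silvery metal, 130 x 46 x 14 mm (own x, y, z), about 0.6 kg; origin at the centre of its underside, z up, x along its longer side
- pile_long_0: lower bar of the pile of long bars, on its board: cast pewter bar, plain silvery metal, 130 x 46 x 14 mm (own x, y, z), about 0.6 kg; origin at the centre of its underside, z up, x along its longer side
- pile_long_1: upper bar of the pile of long bars (underside 24 mm, top 38 mm above the table): cast pewter bar, plain silvery metal, 130 x 46 x 14 mm (own x, y, z), about 0.6 kg; origin at the centre of its underside, z up, x along its longer side
- pile_short_0: lower bar of the pile of short bars, on its board: cast pewter bar, plain silvery metal, 80 x 62 x 14 mm (own x, y, z), about 0.5 kg; origin at the centre of its underside, z up, x along its longer side
- pile_short_1: upper bar of the pile of short bars: cast pewter bar, plain silvery metal, 80 x 62 x 14 mm (own x, y, z), about 0.5 kg; origin at the centre of its underside, z up, x along its longer side
- bay_long: fixed wooden board 200 x 180 mm, 10 mm thick, for the long bars; origin on the table, x points to its back, which is turned roughly to the left (+y), give or take 0.2 rad. The pile lies about 45 mm from the origin towards the front (-x of the board), long sides roughly along the board's y; the sloping ticket holder stands behind it. The two boards may change sides.
- bay_short: fixed wooden board 200 x 180 mm, 10 mm thick, for the short bars; origin on the table, x points to its back, which is turned roughly to the left (+y), give or take 0.2 rad. The pile lies about 45 mm from the origin towards the front (-x of the board), long sides roughly along the board's y; the sloping ticket holder stands behind it. The two boards may change sides.
- ticket_long: barcode ticket of the long bars: striped white paper 66 x 92 mm on a dark wooden backing 82 x 110 mm. Origin at the centre of its face, 62 mm above the table, 125 mm behind the pile centre; z is the outward normal, leaning 35 degrees from vertical over the pile (roughly to the right, -y of the world); y is level. Top edge of the backing at 86 mm
- ticket_short: barcode ticket of the short bars: striped white paper 66 x 92 mm on a dark wooden backing 82 x 110 mm. Origin at the centre of its face, 62 mm above the table, 125 mm behind the pile centre; z is the outward normal, leaning 35 degrees from vertical over the pile (roughly to the right, -y of the world); y is level. Top edge of the backing at 86 mm
- pad: fixed round black pad, 110 mm across, 6 mm high, on which the scanner stands; origin on the table under its centre
- scanner: upright hand scanner, 140 mm tall, about 0.25 kg: grey head 52 x 62 mm (own x, y) and 36 mm high at the bottom, a 40 x 40 mm neck to 48 mm, then a black handle 36 x 30 mm (x, y) up to 140 mm. The window is in the underside of the head; origin at the centre of the window, z up along the handle; it scans along -z
- scanner_grip (a point): on the scanner's handle axis, 108 mm above the window, a good place to grip (across y, 30 mm wide); axes as the scanner's
- scanner_focus (a point): point on the scanner's line of sight, 60 mm in front of the window; axes as the scanner's
- flask_a: bystander: steel-bright flask, 74 mm across, 155 mm tall; origin under its centre
- flask_b: bystander: flask like flask_a
- flask_c: bystander: flask like flask_a
- bowl: bystander: low pewter bowl, 90 mm across, 32 mm high; origin under its centre
- brush: bystander: brush lying flat; origin under its middle
- mallet: bystander: hammer lying flat; origin under its middle
Mind the look-alikes: they are no part of the job. Leave any orange look-alike of the pile_long_1 alone.

How it is judged:
By the outcome, as a careful person would: the job done as asked, in the order asked, and still so for the second after the job is handed in, with the robot touching nothing.
It also fails if it takes over 58 s, if anything falls off the work surface, if the arm or the gripper's body presses on something with over 40 N, if the wrist force passes 120 N, or if a joint passes its speed limit or range.

## Working session

There is one attempt and no reset: what is moved stays moved. The work goes in short steps, Python scripts to look and compute and a tool call to move; the robot and the scene stay as the last step left them, time stands still between calls to the robot, and variables do not carry over. Pictures are saved under pics/ and viewed, about 8 in all and at most 12, crops included, and the job is handed in when it is done.

Besides the shell and the picture viewer there is one more tool, called after "Request:" as name([rows], argument=value, ...), one row to a line, values as JSON. step_arm: Moves the arm, as the interface text tells. Its arguments: {"type":"object","properties":{"increments":{"type":"array"},"force":{"type":"number"}},"required":["increments"]}

```bash
ls; mkdir -p pics; cat > h.py <<'E'
import numpy as np, cv2
from rig import manip
from scipy.spatial.transform import Rotation as R
def rot(q): return R.from_quat([q[1],q[2],q[3],q[0]]).as_matrix()
def grab(name):
    s=manip.get_state(); d=manip.get_image(name); d['s']=s
    K=np.array([[d['fx'],0,d['cx']],[0,d['fy'],d['cy']],[0,0,1.]])
    if 'mount' in d:
        T=np.eye(4);T[:3,:3]=rot(s['ee_rot']);T[:3,3]=s['position'];M=T@np.array(d['mount']);Rw=M[:3,:3];c=M[:3,3]
    else:
        Rw=cv2.Rodrigues(np.array(d['rvec'],float))[0].T; c=-Rw@np.array(d['tvec'],float).ravel()
    d.update(K=K,Rw=Rw,c=c); return d
def save(d,f): cv2.imwrite('pics/'+f,cv2.cvtColor(d['img'],cv2.COLOR_RGB2BGR)); np.savez('pics/'+f+'.npz',img=d['img'],K=d['K'],Rw=d['Rw'],c=d['c'])
def onz(d,uv,z):
    uv=np.atleast_2d(np.array(uv,float)); r=np.c_[uv,np.ones(len(uv))]@np.linalg.inv(d['K']).T@d['Rw'].T
    return d['c']+r*((z-d['c'][2])/r[:,2])[:,None]
def proj(d,P):
    p=(np.atleast_2d(P)-d['c'])@d['Rw']@d['K'].T; return p[:,:2]/p[:,2:]
E
python3 - <<'E'
from h import *
for k,v in manip.get_state().items(): print(k,v)
print([a for a in dir(manip) if a[0]!='_'], manip.grasp_offset)
ims=[]
for n in('scene','side','wrist'):
    d=grab(n); save(d,n+'0.png'); print(n,d['c'].round(3),d['Rw'][:,2].round(2),d['K'][0,0])
E
```

```text
pics
clock 0.0
qpos [ 1.12601406e+00  2.76580606e-01  1.50614937e+00 -1.24987803e-05
  1.36070846e+00 -1.20986558e-01]
qd [-0.00214558 -0.00054441 -0.00075846  0.00035963 -0.00169638 -0.0012954 ]
effort [ 7.75609369e-04 -4.16756237e+01 -2.45808184e+01  1.22787907e-05
  1.06704500e-02 -3.33018068e-05]
position [0.18271336 0.54462642 0.23044146]
ee_rot [ 0.6976819   0.11335082  0.6980379  -0.11460651]
contact_force [ 0.26612805  0.30523883 -0.6440679 ]
moment [-0.00713051  0.03451815  0.0087129 ]
width 0.08521202528045813
['MotionError', 'get_image', 'get_state', 'grasp_offset', 'sign_off'] 0.0187
scene [ 1.127 -0.71   0.83 ] [-0.54  0.57 -0.62] 389.7606290638805
side [-0.038 -1.047  0.758] [ 0.39  0.77 -0.51] 507.98715164779554
wrist [0.105 0.571 0.374] [ 0.3  -0.1  -0.95] 325.75405060402437
```

View pics/scene0.png

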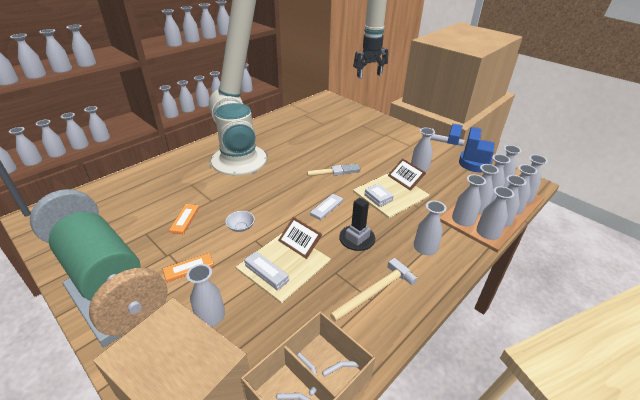

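View pics/side0.png

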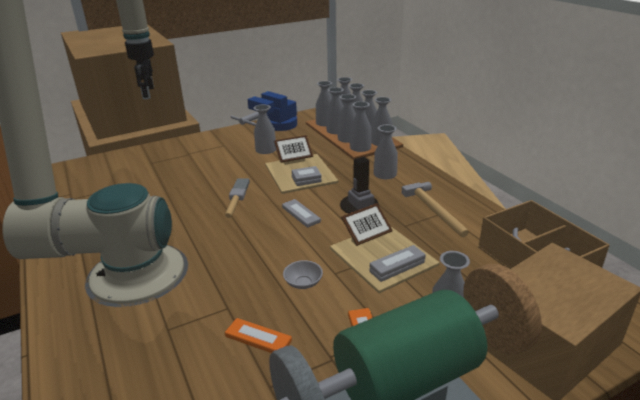

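```bash
python3 - <<'E'
from h import *
L=lambda f:dict(np.load('pics/'+f+'.npz'))
s,d=L('scene0.png'),L('side0.png')
def tri(a,b):
    r=[];
    for q,uv in((s,a),(d,b)):
        v=q['Rw']@np.linalg.inv(q['K'])@np.array([*uv,1.]); r.append((q['c'],v/np.linalg.norm(v)))
    A=sum(np.eye(3)-np.outer(v,v) for c,v in r); y=sum((np.eye(3)-np.outer(v,v))@c for c,v in r)
    return np.linalg.solve(A,y)
for n,a,b in [('bar',(327,206),(301,212)),('pileL',(267,267),(398,261)),('tickL',(299,237),(367,225)),('tickS',(406,174),(293,149)),('pileS',(378,193),(306,173)),('scan top',(361,202),(362,158)),('bowl',(240,219),(303,272)),('flaskA',(423,131),(263,108)),('flaskB',(434,207),(387,129)),('flaskC',(200,272),(454,260)),('brush',(335,170),(237,195)),('hammerhead',(402,271),(417,187)),('or',(187,267),(365,320))]:
    print(n,tri(a,b).round(3))
a=np.vstack([cv2.resize(s['img'][150:310,220:470],None,fx=3.2,fy=3.2)])
b=cv2.resize(d['img'][120:300,240:450],None,fx=3.2,fy=3.2)
cv2.imwrite('pics/s1.png',a[:,:,::-1]);cv2.imwrite('pics/d1.png',b[:,:,::-1])
E
```

```text
bar [0.445 0.034 0.008]
pileL [ 0.534 -0.295  0.03 ]
tickL [ 0.529 -0.17   0.057]
tickS [0.556 0.319 0.056]
pileS [0.538 0.187 0.033]
scan top [ 0.614 -0.008  0.147]
bowl [ 0.324 -0.229  0.033]
flaskA [0.516 0.454 0.16 ]
flaskB [0.775 0.112 0.153]
flaskC [ 0.531 -0.474  0.154]
brush [0.321 0.207 0.011]
hammerhead [ 0.792 -0.029  0.017]
or [ 0.369 -0.433  0.027]
```

View pics/s1.png

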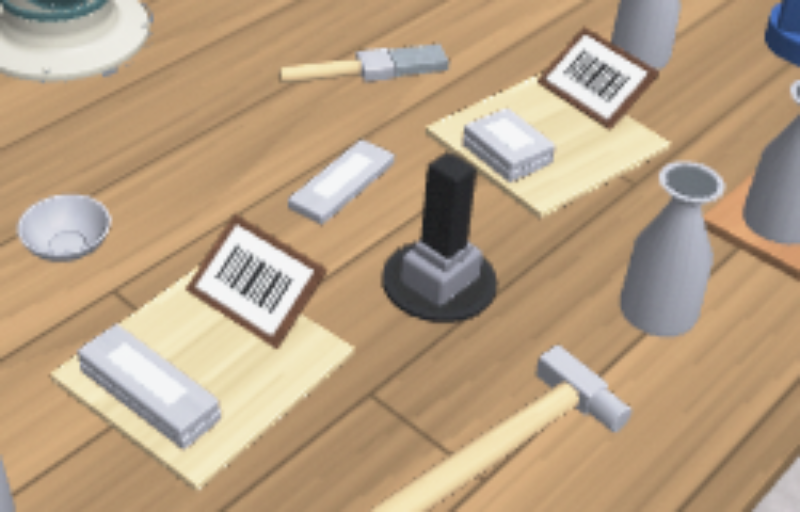

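```bash
python3 - <<'E'
from h import *
s=dict(np.load('pics/scene0.png.npz'))
z=lambda p:np.array(p)/3.2+[220,150]
def box(n,p,h):
    P=onz(s,z(p),h)[:,:2]; print(n,P.mean(0).round(3),P.round(3).tolist())
    for i in range(4):
        e=P[(i+1)%4]-P[i]; print('  len %.3f ang %.1f'%(np.hypot(*e),np.degrees(np.arctan2(e[1],e[0]))))
box('bar',[(290,198),(325,214),(394,155),(362,141)],.014)
box('pile',[(79,353),(187,435),(219,402),(116,325)],.038)
box('head',[(403,262),(438,290),(481,255),(445,235)],.042)
box('handletop',[(426,160),(448,172),(476,163),(455,151)],.146)
D=onz(s,z([(383,283),(497,283)]),.006); print('pad',D.mean(0).round(3), D)
q=manip.get_state()['ee_rot']; print(rot(q).round(3))
E
```

```text
bar [0.448 0.033] [[0.434, -0.031], [0.476, -0.024], [0.46, 0.097], [0.42, 0.091]]
  len 0.043 ang 10.4
  len 0.122 ang 97.5
  len 0.041 ang -170.7
  len 0.123 ang -83.4
pile [ 0.539 -0.299] [[0.476, -0.323], [0.608, -0.316], [0.6, -0.275], [0.472, -0.281]]
  len 0.132 ang 3.4
  len 0.042 ang 100.5
  len 0.128 ang -177.3
  len 0.043 ang -84.5
head [ 0.62  -0.016] [[0.597, -0.044], [0.643, -0.049], [0.641, 0.016], [0.6, 0.013]]
  len 0.047 ang -6.1
  len 0.064 ang 91.9
  len 0.042 ang -176.3
  len 0.057 ang -93.0
handletop [ 0.61  -0.003] [[0.593, -0.018], [0.617, -0.017], [0.627, 0.011], [0.602, 0.011]]
  len 0.025 ang 2.4
  len 0.029 ang 71.8
  len 0.024 ang -179.9
  len 0.030 ang -108.6
pad [ 0.617 -0.01   0.006] [[ 0.57858634 -0.04880923  0.006     ]
 [ 0.65453147  0.02891779  0.006     ]]
[[-0.001  0.318  0.948]
 [-0.001  0.948 -0.318]
 [-1.    -0.001 -0.   ]]
```

Request:
step_arm([
  {"grip": 1, "delta_pos": [0.019, -0.036, 0], "twist": -6},
  {"grip": 1, "delta_pos": [0.019, -0.036, 0], "twist": -6},
  {"grip": 1, "delta_pos": [0.019, -0.036, 0], "twist": -6},
  {"grip": 1, "delta_pos": [0.019, -0.036, 0], "twist": -6},
  {"grip": 1, "delta_pos": [0.019, -0.036, 0], "twist": -6},
  {"grip": 1, "delta_pos": [0.019, -0.036, 0], "twist": -6},
  {"grip": 1, "delta_pos": [0.019, -0.036, 0], "twist": -6},
  {"grip": 1, "delta_pos": [0.019, -0.036, 0], "twist": -6},
  {"grip": 1, "delta_pos": [0.019, -0.036, 0], "twist": -6},
  {"grip": 1, "delta_pos": [0.019, -0.036, 0], "twist": -6},
])

```text
clock: 0.98
position: [0.3732, 0.1833, 0.2313]
ee_rot: [0.546, 0.449, 0.546, -0.449]
contact_force: [0.8, 0.5, -0.2]
width: 0.0853
```

Request:
step_arm([
  {"grip": 1, "delta_pos": [0.019, -0.036, 0], "twist": -4},
  {"grip": 1, "delta_pos": [0.019, -0.036, 0]},
  {"grip": 1, "delta_pos": [0.019, -0.036, 0]},
  {"grip": 1, "delta_pos": [0.018, -0.036, 0]},
  {"grip": 1, "delta_pos": [0, -0.008, 0]},
  {"grip": 1, "delta_pos": [0, 0, 0]},
  {"grip": 1, "delta_pos": [0, 0, 0]},
])

```text
schema error: expected keys grip, delta_pos, twist
```

```bash
python3 - <<'E'
from h import *
d=grab('wrist'); save(d,'w1.png'); s=d['s']; print(s['clock'],s['position'],s['qd'].__abs__().max() if hasattr(s['qd'],'max') else s['qd'],rot(s['ee_rot'])[:,1])
E
```

```text
0.9833 [0.37316334 0.18328451 0.23133249] 1.1772144815662446 [9.81065213e-01 1.93677405e-01 3.32209548e-04]
```

View pics/w1.png

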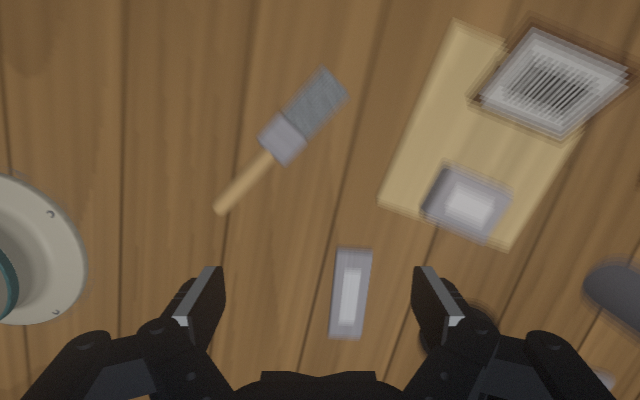

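Request:
step_arm([
  {"grip": 1, "delta_pos": [0.019, -0.036, 0], "twist": -4},
  {"grip": 1, "delta_pos": [0.019, -0.036, 0], "twist": 0},
  {"grip": 1, "delta_pos": [0.019, -0.036, 0], "twist": 0},
  {"grip": 1, "delta_pos": [0.018, -0.036, 0], "twist": 0},
  {"grip": 1, "delta_pos": [0, -0.006, 0], "twist": 0},
  {"grip": 1, "delta_pos": [0, 0, 0], "twist": 0},
  {"grip": 1, "delta_pos": [0, 0, 0], "twist": 0},
])

```text
clock: 1.62
position: [0.4473, 0.0355, 0.2309]
ee_rot: [0.53, 0.467, 0.532, -0.467]
contact_force: [0.3, 0.8, 0.6]
width: 0.085
```

```bash
cat >> h.py <<'E'
def grey(d,hmax=60,vmin=90):
    hsv=cv2.cvtColor(d['img'],cv2.COLOR_RGB2HSV); return ((hsv[...,1]<hmax)&(hsv[...,2]>vmin)).astype(np.uint8)
def rects(d,m,amin=800):
    out=[]
    for c in cv2.findContours(m,cv2.RETR_EXTERNAL,cv2.CHAIN_APPROX_NONE)[0]:
        if cv2.contourArea(c)>amin: out.append((cv2.minAreaRect(c),c))
    return out
E
python3 - <<'E'
from h import *
d=grab('wrist'); save(d,'w2.png'); s=d['s']; print(s['clock'],s['position'],rot(s['ee_rot'])[:,1].round(4))
for r,c in rects(d,grey(d)):
    P=onz(d,c[:,0,:],.014)[:,:2]; q=cv2.minAreaRect(P.astype(np.float32)*1000)
    print(np.round(r[0]),np.round(r[1]),'world mm',np.round(q[0],1),np.round(q[1],1),round(q[2],1))
E
```

```text
1.6167 [0.44733595 0.03547861 0.23091805] [ 0.9917  0.1284 -0.0014]
[368. 356.] [86. 13.] world mm [ 549.1 -214.7] [117.  23.] 4.3
[596. 258.] [71. 24.] world mm [801.7 -28.6] [31.2 94.9] 83.1
[315. 169.] [112.  42.] world mm [444.6  33.8] [ 45.7 128.8] 7.6
[ 14. 165.] [114.  28.] world mm [107.1 -10. ] [137.1  30.9] 80.3
[437.  29.] [90. 79.] world mm [544.1 191.7] [69.  88.9] 79.7
```

View pics/w2.png

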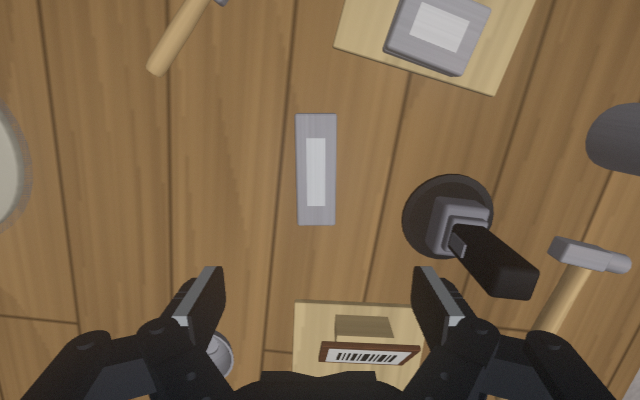

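Request:
step_arm([
  {"grip": 1, "delta_pos": [-0.003, -0.002, -0.038], "twist": 0},
  {"grip": 1, "delta_pos": [0, 0, -0.038], "twist": 0},
  {"grip": 1, "delta_pos": [0, 0, -0.038], "twist": 0},
  {"grip": 1, "delta_pos": [0, 0, -0.038], "twist": 0},
  {"grip": 1, "delta_pos": [0, 0, -0.038], "twist": 0},
  {"grip": 1, "delta_pos": [0, 0, -0.02], "twist": 0},
  {"grip": 1, "delta_pos": [0, 0, -0.012], "twist": 0},
  {"grip": 1, "delta_pos": [0, 0, -0.005], "twist": 0},
  {"grip": 0.4, "delta_pos": [0, 0, 0], "twist": 0},
  {"grip": 0.4, "delta_pos": [0, 0, 0], "twist": 0},
], force=50)

```text
clock: 2.5
position: [0.4452, 0.0341, 0.0049]
ee_rot: [0.532, 0.466, 0.532, -0.466]
contact_force: [-0.2, -0.5, -0.5]
width: 0.0639
```

Request:
step_arm([
  {"grip": 0.3, "delta_pos": [0, 0, 0], "twist": 0},
  {"grip": 0.3, "delta_pos": [0, 0, 0], "twist": 0},
  {"grip": 0.3, "delta_pos": [0, 0, 0], "twist": 0},
  {"grip": 0.3, "delta_pos": [0, 0, 0], "twist": 0},
  {"grip": 0.3, "delta_pos": [0, 0, 0], "twist": 0},
])

```text
clock: 2.92
position: [0.4455, 0.0335, 0.0058]
ee_rot: [0.532, 0.467, 0.531, -0.466]
contact_force: [-1.5, 1.8, 6.7]
width: 0.0445
```

Request:
step_arm([
  {"grip": 0.3, "delta_pos": [0, 0, 0.02], "twist": 0},
  {"grip": 0.3, "delta_pos": [0, 0, 0.04], "twist": 0},
  {"grip": 0.3, "delta_pos": [0, 0, 0.04], "twist": -4},
  {"grip": 0.3, "delta_pos": [0, 0, 0.04], "twist": -6},
  {"grip": 0.3, "delta_pos": [0, 0, 0.04], "twist": -7},
  {"grip": 0.3, "delta_pos": [0.01, -0.01, 0.03], "twist": -7},
  {"grip": 0.3, "delta_pos": [0.01, -0.023, 0.016], "twist": -7},
  {"grip": 0.3, "delta_pos": [0.01, -0.023, 0], "twist": -7},
  {"grip": 0.3, "delta_pos": [0.01, -0.023, 0], "twist": -7},
  {"grip": 0.3, "delta_pos": [0.01, -0.023, 0], "twist": -7},
])

```text
clock: 3.75
position: [0.4943, -0.0695, 0.2306]
ee_rot: [-0.271, -0.653, -0.271, 0.653]
contact_force: [0.2, 0.5, -6.7]
width: 0.044
```

Request:
step_arm([
  {"grip": 0.3, "delta_pos": [0.01, -0.023, 0], "twist": -7},
  {"grip": 0.3, "delta_pos": [0.01, -0.023, 0], "twist": -7},
  {"grip": 0.3, "delta_pos": [0.01, -0.023, 0], "twist": -7},
  {"grip": 0.3, "delta_pos": [0.01, -0.023, 0], "twist": -7},
  {"grip": 0.3, "delta_pos": [0.004, -0.01, 0], "twist": -7},
  {"grip": 0.3, "delta_pos": [0, 0, 0], "twist": -7},
  {"grip": 0.3, "delta_pos": [0, 0, 0], "twist": 0},
  {"grip": 0.3, "delta_pos": [0, 0, 0], "twist": 0},
  {"grip": 0.3, "delta_pos": [0, 0, 0], "twist": 0},
])

```text
clock: 4.5
position: [0.5382, -0.1701, 0.23]
ee_rot: [-0.022, -0.706, -0.023, 0.707]
contact_force: [1.1, -0.6, -6.5]
width: 0.0439
```

```bash
python3 - <<'E'
from h import *
d=grab('wrist'); save(d,'w3.png'); s=d['s']; print(s['clock'],s['position'],rot(s['ee_rot'])[:,1].round(4))
for r,c in rects(d,grey(d)):
    P=onz(d,c[:,0,:],.038)[:,:2]; q=cv2.minAreaRect(P.astype(np.float32)*1000)
    print(np.round(r[0]),np.round(r[1]),'world mm',np.round(q[0],1),np.round(q[1],1),round(q[2],1))
E
```

```text
4.5 [ 0.53818273 -0.17014462  0.22999095] [ 6.30e-02 -9.98e-01 -7.00e-04]
[ 13. 309.] [36. 33.] world mm [348.  189.7] [40.  53.1] 57.4
[617. 340.] [ 47. 138.] world mm [ 347.6 -551.8] [198.2  65.8] 8.6
[603. 187.] [88. 48.] world mm [ 547.8 -480.8] [113.8  46.7] 68.9
[321. 255.] [242. 108.] world mm [ 424.8 -186.9] [313.2 131.6] 3.8
[435. 182.] [ 52. 122.] world mm [ 534.9 -293.2] [130.8  53.3] 3.2
[153.  89.] [54. 64.] world mm [613.4  -6. ] [48.6 57.7] 0.7
```

View pics/w3.png

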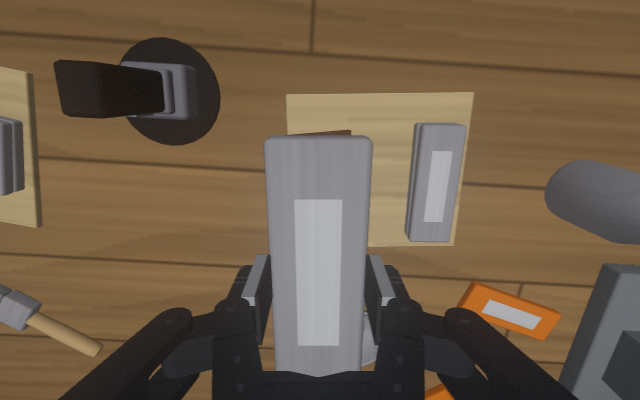

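Request:
step_arm([
  {"grip": 0.3, "delta_pos": [-0.001, -0.035, 0], "twist": -0.4},
  {"grip": 0.3, "delta_pos": [-0.001, -0.038, 0], "twist": 0},
  {"grip": 0.3, "delta_pos": [-0.001, -0.038, 0], "twist": 0},
  {"grip": 0.3, "delta_pos": [0, -0.016, -0.02], "twist": 0},
  {"grip": 0.3, "delta_pos": [0, 0, -0.035], "twist": 0},
  {"grip": 0.3, "delta_pos": [0, 0, -0.04], "twist": 0},
  {"grip": 0.3, "delta_pos": [0, 0, -0.04], "twist": 0},
  {"grip": 0.3, "delta_pos": [0, 0, -0.03], "twist": 0},
  {"grip": 0.3, "delta_pos": [0, 0, -0.014], "twist": 0},
  {"grip": 0.3, "delta_pos": [0, 0, 0], "twist": 0},
])

```text
clock: 5.38
position: [0.533, -0.2953, 0.047]
ee_rot: [-0.017, -0.704, -0.022, 0.71]
contact_force: [-0.8, 0.2, -6.2]
width: 0.0442
```

```bash
python3 - <<'E'
from h import *
d=grab('wrist'); save(d,'w4.png'); s=d['s']; print(s['clock'],s['position'],rot(s['ee_rot'])[:,1].round(4),s['contact_force'])
a=grab('scene'); b=grab('side'); save(a,'s4.png'); save(b,'d4.png')
v=lambda q,x,y:cv2.resize(q['img'][y:y+100,x:x+130],None,fx=3,fy=3)
cv2.imwrite('pics/c4.png',np.hstack([v(a,210,205),v(b,330,200)])[:,:,::-1])
E
```

```text
5.3833 [ 0.53299806 -0.29527137  0.04700424] [ 0.055  -0.9985 -0.0059] [-0.77631541  0.24766285 -6.21629379]
```

View pics/c4.png

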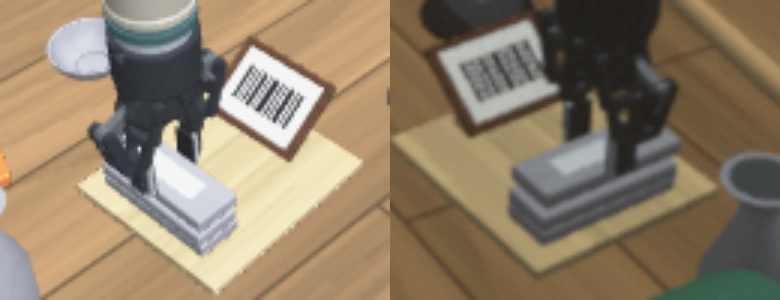

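Request:
step_arm([
  {"grip": 0.3, "delta_pos": [0, 0, 0], "twist": 0},
  {"grip": 0.3, "delta_pos": [0, 0, 0], "twist": 0},
  {"grip": 0.3, "delta_pos": [0, 0, 0], "twist": 0},
])

```text
clock: 5.78
position: [0.5368, -0.2984, 0.053]
ee_rot: [0.02, 0.708, 0.018, -0.706]
contact_force: [-0.3, -0.5, -7.0]
width: 0.044
```

```bash
python3 - <<'E'
from h import *
a=grab('scene'); b=grab('side'); save(a,'s5.png'); save(b,'d5.png'); s=b['s']; print(s['position'],rot(s['ee_rot']).round(4))
# predicted top corners of held bar vs pile, to compare with image: draw
th=np.radians(3.2); ax=np.array([np.cos(th),np.sin(th)]); ay=np.array([-ax[1],ax[0]])
o=[]
for q,x,y in((a,220,215),(b,355,225)):
    im=cv2.resize(q['img'],None,fx=6,fy=6,interpolation=cv2.INTER_CUBIC)
    for c,z,col in(((.535,-.297),.038,(255,0,0)),((.535,-.297),.010,(0,0,255))):
        P=[np.r_[np.array(c)+i*.065*ax+j*.023*ay,z] for i,j in((1,1),(1,-1),(-1,-1),(-1,1))]
        cv2.polylines(im,[np.int32(proj(q,P)*6+3)],True,col,1)
    o.append(im[y*6:y*6+420,x*6:x*6+400] if 0 else im[y*6:y*6+420,x*6:x*6+400])
cv2.imwrite('pics/c5.png',np.hstack(o)[:,:,::-1])
E
```

```text
[ 0.53654604 -0.29821405  0.05263948] [[ 0.0019  0.0534 -0.9986]
 [-0.0014 -0.9986 -0.0534]
 [-1.      0.0015 -0.0018]]
```

View pics/c5.png

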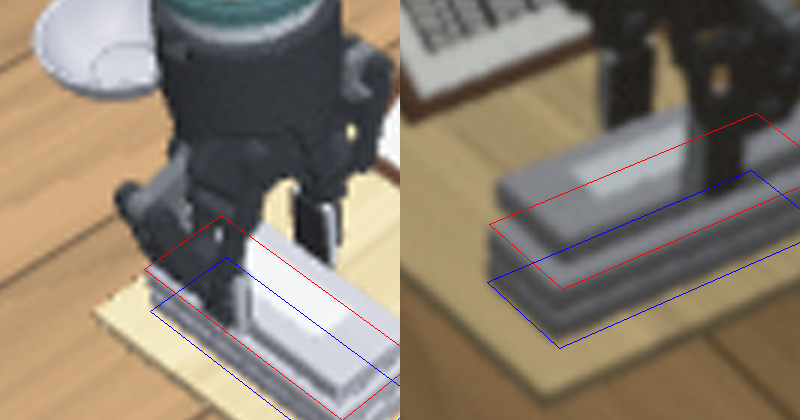

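Request:
step_arm([
  {"grip": 0.3, "delta_pos": [-0.0015, 0.001, -0.003], "twist": -0.1},
  {"grip": 0.3, "delta_pos": [0, 0, -0.003], "twist": 0},
  {"grip": 0.3, "delta_pos": [0, 0, 0], "twist": 0},
  {"grip": 0.3, "delta_pos": [0, 0, -0.001], "twist": 0},
  {"grip": 0.3, "delta_pos": [0, 0, -0.001], "twist": 0},
  {"grip": 0.3, "delta_pos": [0, 0, 0], "twist": 0},
  {"grip": 0.3, "delta_pos": [0, 0, 0], "twist": 0},
])

```text
clock: 6.47
position: [0.5342, -0.2967, 0.0439]
ee_rot: [-0.018, -0.707, -0.018, 0.707]
contact_force: [-2.7, 2.8, 1.4]
width: 0.044
```

Request:
step_arm([
  {"grip": 0.65, "delta_pos": [0, 0, 0], "twist": 0},
  {"grip": 0.8, "delta_pos": [0, 0, 0], "twist": 0},
  {"grip": 0.8, "delta_pos": [0, 0, 0], "twist": 0},
  {"grip": 0.8, "delta_pos": [0, 0, 0.02], "twist": 0},
  {"grip": 0.8, "delta_pos": [0, 0, 0.04], "twist": 0},
  {"grip": 0.8, "delta_pos": [0, 0, 0.04], "twist": 0},
  {"grip": 0.8, "delta_pos": [0, 0, 0.04], "twist": 0},
  {"grip": 0.8, "delta_pos": [0, 0, 0.04], "twist": 0},
  {"grip": 0.8, "delta_pos": [0, 0, 0.02], "twist": 0},
])

```text
clock: 7.22
position: [0.5366, -0.2983, 0.2496]
ee_rot: [0.02, 0.71, 0.016, -0.704]
contact_force: [0.8, -0.8, 0.2]
width: 0.0684
```

Request:
step_arm([
  {"grip": 1, "delta_pos": [0, 0.03, 0.02], "twist": 0},
  {"grip": 1, "delta_pos": [0, 0.035, 0.02], "twist": 0},
  {"grip": 1, "delta_pos": [0, 0.035, 0], "twist": 0},
  {"grip": 1, "delta_pos": [0, 0.02, 0], "twist": 0},
  {"grip": 1, "delta_pos": [0, 0, 0], "twist": 0},
  {"grip": 1, "delta_pos": [0, 0, 0], "twist": 0},
  {"grip": 1, "delta_pos": [0, 0, 0], "twist": 0},
])

```text
clock: 7.8
position: [0.5348, -0.1776, 0.2835]
ee_rot: [0.019, 0.707, 0.018, -0.707]
contact_force: [0.2, 0.1, -0.8]
width: 0.0854
```

```bash
python3 - <<'E'
from h import *
d=grab('wrist'); save(d,'w6.png'); save(grab('scene'),'s6.png');save(grab('side'),'d6.png'); s=d['s']; print(s['clock'],s['position'],rot(s['ee_rot'])[:,1].round(4))
for r,c in rects(d,grey(d),400):
    for h in (.052,.042):
        P=onz(d,c[:,0,:],h)[:,:2]; q=cv2.minAreaRect(P.astype(np.float32)*1000)
        print(np.round(r[0]),np.round(r[1]),'world mm',h,np.round(q[0],1),np.round(q[1],1),round(q[2],1))
E
```

```text
7.8 [ 0.53479649 -0.1775985   0.28349397] [ 0.0515 -0.9987  0.0014]
[346. 310.] [52. 62.] world mm 0.052 [ 339.1 -226.7] [84.3 83.7] 14.8
[346. 310.] [52. 62.] world mm 0.042 [ 331.7 -228.1] [86.6 85.9] 14.8
[487. 287.] [51. 13.] world mm 0.052 [ 386.  -411.3] [70.7 18.4] 72.5
[487. 287.] [51. 13.] world mm 0.042 [ 379.9 -417.6] [72.5 18.9] 72.5
[443. 293.] [68. 18.] world mm 0.052 [ 372.4 -355.3] [108.3  24.7] 30.5
[443. 293.] [68. 18.] world mm 0.042 [ 365.9 -360.1] [111.2  25.3] 30.5
[192. 293.] [18. 68.] world mm 0.052 [354.8 -18.7] [ 23.9 108.1] 65.5
[192. 293.] [18. 68.] world mm 0.042 [347.9 -14.6] [ 24.6 111. ] 65.5
[ 27. 280.] [68. 31.] world mm 0.052 [365.4 194.5] [80.3 51.8] 58.0
[ 27. 280.] [68. 31.] world mm 0.042 [358.7 204.3] [82.4 53.2] 58.0
[603. 296.] [ 72. 110.] world mm 0.052 [ 377.5 -569.8] [150.8 102.2] 0.4
[603. 296.] [ 72. 110.] world mm 0.042 [ 371.1 -580.4] [154.9 104.9] 0.4
[591. 183.] [144.  52.] world mm 0.052 [ 529.9 -510.3] [199.4  55.9] 63.3
[591. 183.] [144.  52.] world mm 0.042 [ 527.6 -519.2] [204.7  57.4] 63.3
[312. 174.] [85. 51.] world mm 0.052 [ 525.6 -170.2] [103.8  57.6] 4.2
[312. 174.] [85. 51.] world mm 0.042 [ 523.2 -170.2] [106.5  59.1] 4.2
[416. 170.] [ 48. 111.] world mm 0.052 [ 535.5 -292.2] [130.7  54.5] 3.2
[416. 170.] [ 48. 111.] world mm 0.042 [ 533.4 -295.3] [134.2  55.9] 3.2
[ 23. 144.] [52. 74.] world mm 0.052 [541.9 158. ] [54.2 84.5] 75.9
[ 23. 144.] [52. 74.] world mm 0.042 [539.9 166.8] [55.6 86.7] 75.9
[168.  88.] [47. 55.] world mm 0.052 [613.5 -12.5] [47.1 55.3] 0.5
[168.  88.] [47. 55.] world mm 0.042 [613.4  -8.2] [48.4 56.7] 0.5
```

View pics/w6.png

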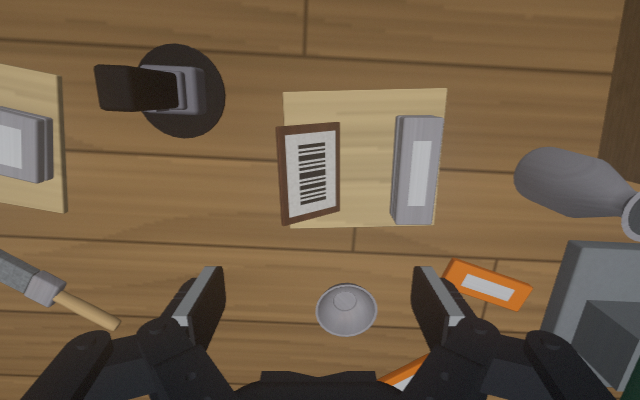

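Request:
step_arm([
  {"grip": 1, "delta_pos": [0.016, 0.034, 0], "twist": -2.6},
  {"grip": 1, "delta_pos": [0.016, 0.034, 0], "twist": 0},
  {"grip": 1, "delta_pos": [0.016, 0.034, 0], "twist": 0},
  {"grip": 1, "delta_pos": [0.016, 0.034, 0], "twist": 0},
  {"grip": 1, "delta_pos": [0.015, 0.034, 0], "twist": 0},
  {"grip": 1, "delta_pos": [0, 0, 0], "twist": 0},
  {"grip": 1, "delta_pos": [0, 0, 0], "twist": 0},
  {"grip": 1, "delta_pos": [0, 0, 0], "twist": 0},
  {"grip": 1, "delta_pos": [0, 0, 0], "twist": 0},
])

```text
clock: 8.7
position: [0.6132, -0.0085, 0.2831]
ee_rot: [-0.002, -0.707, -0.001, 0.707]
contact_force: [0.4, -0.8, 0.2]
width: 0.0854
```

```bash
python3 - <<'E'
from h import *
w=dict(np.load('pics/w6.png.npz'))
hsv=cv2.cvtColor(w['img'],cv2.COLOR_RGB2HSV)
m=((hsv[...,1]<60)&(hsv[...,2]>90)).astype(np.uint8)
m[:, :270]=0; m[:,350:]=0; m[:110]=0; m[235:]=0
c=max(cv2.findContours(m,cv2.RETR_EXTERNAL,cv2.CHAIN_APPROX_NONE)[0],key=cv2.contourArea)
h=cv2.convexHull(c); q=cv2.approxPolyDP(h,6,True)[:,0].astype(float); print(q)
# top edge = left (towards +y)
q=q[np.argsort(q[:,0])]; T=onz(w,q[:2],.062+.033*np.sin(np.radians(35))); B=onz(w,q[2:],.062-.033*np.sin(np.radians(35)))
print(T.round(4),B.round(4)); print('centre',((T.mean(0)+B.mean(0))/2).round(4))
for E in(T,B):
    e=E[1]-E[0]; e=e*np.sign(e[0]); print(np.linalg.norm(e),np.degrees(np.arctan2(e[1],e[0])))
d=grab('wrist'); save(d,'w7.png'); s=d['s']; print(s['clock'],s['position'],rot(s['ee_rot'])[:,1].round(4))
g=grey(d); 
for r,c in rects(d,g,400):
    P=onz(d,c[:,0,:],.042)[:,:2]; k=cv2.minAreaRect(P.astype(np.float32)*1000); print(np.round(r[0]),np.round(r[1]),np.round(k[0],1),np.round(k[1],1),round(k[2],1))
E
```

```text
[[334. 130.]
 [335. 205.]
 [289. 217.]
 [285. 135.]]
[[ 0.5743 -0.1416  0.0809]
 [ 0.483  -0.1481  0.0809]] [[ 0.5785 -0.1945  0.0431]
 [ 0.4873 -0.202   0.0431]]
centre [ 0.5308 -0.1716  0.062 ]
0.09161519195103518 4.033907153817701
0.09143584565909676 4.701812038282201
8.7 [ 0.61319464 -0.00845258  0.28308157] [ 4.3e-03 -1.0e+00  7.0e-04]
[597. 325.] [50. 12.] [ 385.5 -406.6] [72.6 18.9] 72.7
[192. 293.] [19. 68.] [433.7 163.1] [ 25.8 111. ] 63.2
[444. 259.] [ 46. 131.] [ 478.9 -176.3] [193.2  61.5] 6.1
[164. 217.] [55. 63.] [544.9 181.9] [67.1 87.1] 78.2
[ 43. 213.] [76. 76.] [546.8 334.8] [ 91.6 116.4] 82.0
[540. 225.] [ 58. 107.] [ 535.5 -291.2] [142.9  71.1] 3.0
[316. 165.] [40. 50.] [614.   -6.8] [48.6 59.1] 0.3
[333.  21.] [24. 45.] [767.  -24.2] [24.7 42.4] 83.4
```

View pics/w7.png

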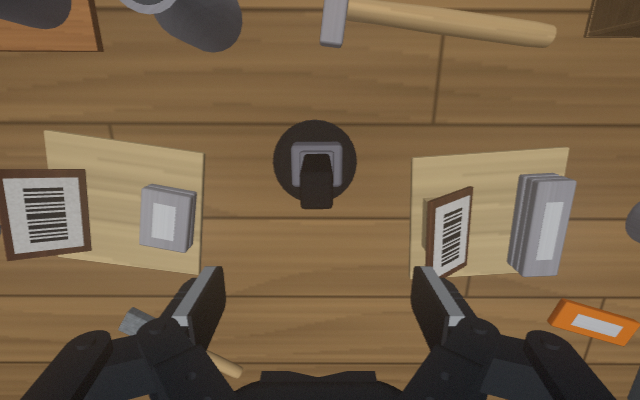

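```bash
python3 - <<'E'
from h import *
d=dict(np.load('pics/w7.png.npz'))
g=d['img'].max(2)<62; m=np.zeros(g.shape,np.uint8); m[110:215,262:368]=g[110:215,262:368]
m|=0; gm=cv2.cvtColor(d['img'],cv2.COLOR_RGB2HSV); 
n,l,st,ce=cv2.connectedComponentsWithStats(m); i=1+st[1:,4].argmax(); print(st[i])
c=max(cv2.findContours((l==i).astype(np.uint8),cv2.RETR_EXTERNAL,cv2.CHAIN_APPROX_NONE)[0],key=cv2.contourArea)[:,0]
c=c[(abs(c[:,0]-316)>22)|(c[:,1]<150)]
P=onz(d,c,.006)[:,:2]*1000; e=cv2.fitEllipse(P.astype(np.float32)); print('pad',e)
H=grey(d); H[:120]=0;H[205:]=0;H[:,:280]=0;H[:,352:]=0
ys,xs=np.nonzero(H); print('head px',xs.min(),xs.max(),ys.min(),ys.max())
a=onz(d,[[xs.min(),150],[xs.max()+1,150],[316,ys.min()],[xs.min(),ys.min()]],.042); print(a.round(4))
# handle top face: rim of black handle, columns
print(onz(d,[[301,208],[332,208]],.146).round(4))
E
```

```text
[ 274  120   83   89 4274]
pad ((610.1535034179688, -4.593153476715088), (106.27230072021484, 107.80350494384766), 97.85279083251953)
head px 291 341 145 185
[[ 0.6322  0.0229  0.042 ]
 [ 0.6325 -0.0372  0.042 ]
 [ 0.6382 -0.0066  0.042 ]
 [ 0.6381  0.0228  0.042 ]]
[[ 0.5963  0.0065  0.146 ]
 [ 0.5965 -0.0218  0.146 ]]
```

Request:
step_arm([
  {"grip": 1, "delta_pos": [0, 0.001, -0.03], "twist": 0},
  {"grip": 1, "delta_pos": [0, 0, -0.035], "twist": 0},
  {"grip": 1, "delta_pos": [0, 0, -0.035], "twist": 0},
  {"grip": 1, "delta_pos": [0, 0, -0.035], "twist": 0},
  {"grip": 1, "delta_pos": [0, 0, -0.03], "twist": 0},
  {"grip": 0.5, "delta_pos": [0, 0, -0.018], "twist": 0},
  {"grip": 0.5, "delta_pos": [0, 0, -0.005], "twist": 0},
  {"grip": 0.4, "delta_pos": [0, 0, 0], "twist": 0},
  {"grip": 0.4, "delta_pos": [0, 0, 0], "twist": 0},
  {"grip": 0.3, "delta_pos": [0, 0, 0], "twist": 0},
], force=25)

```text
clock: 9.58
position: [0.6149, -0.0066, 0.0973]
ee_rot: [0.002, 0.708, 0.002, -0.706]
contact_force: [0.4, -0.4, -2.9]
width: 0.0295
```

Request:
step_arm([
  {"grip": 0.2, "delta_pos": [0, 0, 0], "twist": 0},
  {"grip": 0.2, "delta_pos": [0, 0, 0], "twist": 0},
  {"grip": 0.2, "delta_pos": [0, 0, 0], "twist": 0},
  {"grip": 0.2, "delta_pos": [0, 0, 0], "twist": 0},
])

```text
clock: 9.92
position: [0.6148, -0.0064, 0.0972]
ee_rot: [0.003, 0.708, 0.002, -0.706]
contact_force: [-0.5, -2.6, 6.2]
width: 0.0297
```

Request:
step_arm([
  {"grip": 0.2, "delta_pos": [-0.005, 0, 0.0], "twist": 0},
  {"grip": 0.2, "delta_pos": [-0.005, 0, 0.001], "twist": 0},
  {"grip": 0.2, "delta_pos": [-0.005, 0, 0.0005], "twist": 0},
  {"grip": 0.2, "delta_pos": [-0.005, 0, 0.0005], "twist": 0},
  {"grip": 0.2, "delta_pos": [0, 0, 0], "twist": 0},
], force=20)

```text
clock: 10.33
position: [0.5914, -0.0054, 0.0971]
ee_rot: [-0.002, -0.706, -0.002, 0.708]
contact_force: [1.3, 0.2, -1.1]
width: 0.0295
```

```bash
cat > m.py <<'E'
from h import *
# grey head outline in side & scene near scanner: min-area rect + lowest/leftmost points
def head(tag):
    a=grab('scene'); b=grab('side'); save(a,'s_'+tag+'.png'); save(b,'d_'+tag+'.png'); s=b['s']
    print(s['clock'],np.round(s['position'],4),np.round(s['contact_force'],1),np.round(s['moment'],2),'w',round(s['width'],4))
    for q in(a,b):
        u,v=proj(q,np.array(s['position'])-[0,0,.07])[0]
        m=np.zeros((400,640),np.uint8); y0,x0=int(v)-40,int(u)-45; m[y0:y0+80,x0:x0+90]=grey(q,70,75)[y0:y0+80,x0:x0+90]
        m=cv2.morphologyEx(m,cv2.MORPH_OPEN,np.ones((3,3)))
        for r,c in rects(q,m,60): print(' ',np.round(r[0],1),np.round(r[1],1),round(r[2],1), 'area',cv2.contourArea(c))
E
python3 - <<'E'
from m import *
head('t1')
E
```

```text
10.3833 [ 0.5915 -0.0055  0.097 ] [-1.7  0.7  2.4] [0.03 0.5  0.  ] w 0.0297
  [392.  262.5] [9. 8.] 90.0 area 64.0
  [316.3 261.2] [18.5 19.6] 32.0 area 258.0
  [311.5 238.5] [19.  9.] 90.0 area 114.5
  [351.9 231.2] [24.3 17.7] 3.4 area 304.0
  [380.5 201.5] [27. 31.] 90.0 area 600.5
  [367.  223.1] [28.  36.8] 68.2 area 864.5
  [314.5 171. ] [10. 11.] 90.0 area 93.0
```

```bash
python3 - <<'E'
from h import *
for f in('d6.png','d_t1.png','s6.png','s_t1.png'):
    q=dict(np.load('pics/'+f+'.npz')); 
    print(f,'slide0',proj(q,[.613,-.007,.024])[0].round(1),'slide-23',proj(q,[.590,-.007,.024])[0].round(1))
    u,v=proj(q,[.613,-.007,.024])[0]; m=np.zeros((400,640),np.uint8); x,y=int(u)-28,int(v)-16
    m[y:y+34,x:x+46]=grey(q,70,75)[y:y+34,x:x+46]
    n,l,st,ce=cv2.connectedComponentsWithStats(m)
    for i in range(1,n):
        if st[i,4]>60: print('  ',st[i],ce[i].round(1))
E
```

```text
d6.png slide0 [361.  197.9] slide-23 [353.9 200. ]
   [348 190  26  10  81] [361.2 195.4]
   [353 206  25   9 130] [368.5 211.3]
d_t1.png slide0 [361.  197.9] slide-23 [353.9 200. ]
   [341 189  25  13  83] [352.8 197.1]
   [353 206  25   9 130] [368.5 211.3]
s6.png slide0 [357.7 233.1] slide-23 [352.  229.4]
   [345 224  26  22 350] [357.3 234.3]
s_t1.png slide0 [357.7 233.1] slide-23 [352.  229.4]
   [340 219  30  23 350] [352.1 230.3]
```

Request:
step_arm([
  {"grip": 0.2, "delta_pos": [0, 0, 0.015], "twist": 0},
  {"grip": 0.2, "delta_pos": [0, 0, 0.015], "twist": 0},
  {"grip": 0.2, "delta_pos": [0.03, 0, 0], "twist": 0},
  {"grip": 0.2, "delta_pos": [0.038, 0, 0], "twist": 0},
  {"grip": 0.2, "delta_pos": [0.03, 0, 0], "twist": 0},
  {"grip": 0.2, "delta_pos": [0.01, 0, 0], "twist": 0},
  {"grip": 0.2, "delta_pos": [0, 0, 0], "twist": 0},
  {"grip": 0.2, "delta_pos": [0, 0, -0.015], "twist": 0},
  {"grip": 0.2, "delta_pos": [0, 0, 0], "twist": 0},
  {"grip": 0.2, "delta_pos": [0, 0, 0], "twist": 0},
], force=25)

```text
clock: 11.27
position: [0.6989, -0.0056, 0.1103]
ee_rot: [-0.002, -0.705, -0.002, 0.709]
contact_force: [0.2, -0.7, -3.2]
width: 0.0297
```

Request:
step_arm([
  {"grip": 0.2, "delta_pos": [0, 0, -0.01], "twist": 0},
  {"grip": 0.2, "delta_pos": [0, 0, -0.005], "twist": 0},
  {"grip": 0.2, "delta_pos": [0, 0, -0.004], "twist": 0},
  {"grip": 0.2, "delta_pos": [0, 0, 0], "twist": 0},
  {"grip": 0.2, "delta_pos": [0, 0, 0], "twist": 0},
])

```text
clock: 11.68
position: [0.7011, -0.0058, 0.0931]
ee_rot: [-0.002, -0.707, -0.002, 0.707]
contact_force: [0.6, 0.1, -3.3]
width: 0.0296
```

```bash
python3 - <<'E'
from h import *
s=manip.get_state(); print(s['position'],s['contact_force'],s['moment'])
d=grab('wrist'); save(d,'w8.png')
H=grey(d); ys,xs=np.nonzero(H[90:190,270:360]); print('head px',xs.min()+270,xs.max()+270,ys.min()+90,ys.max()+90)
g=(d['img'].max(2)<62)
P=onz(d,[[u,v] for v in range(100,260) for u in range(250,390) if g[v,u]],.006)[:,:2]; 
k=(P[:,0]<.68)&(P[:,0]>.55); print('dark x range by y', [(round(y,3),P[k&(abs(P[:,1]-y)<.002)][:,0].min().round(3),P[k&(abs(P[:,1]-y)<.002)][:,0].max().round(3)) for y in (-.04,-.03,.02,.03) if (k&(abs(P[:,1]-y)<.002)).any()])
E
```

```text
[ 0.70113154 -0.0058323   0.09305636] [ 0.60139786  0.06096813 -3.33347556] [ 0.03178832 -0.02651062 -0.04073008]
head px 274 359 90 189
dark x range by y [(-0.03, np.float64(0.659), np.float64(0.676)), (0.02, np.float64(0.659), np.float64(0.665))]
```

Request:
step_arm([
  {"grip": 0.2, "delta_pos": [-0.004, 0, -0.001], "twist": 0},
  {"grip": 0.2, "delta_pos": [-0.004, 0, 0], "twist": 0},
  {"grip": 0.2, "delta_pos": [-0.004, 0, 0], "twist": 0},
  {"grip": 0.2, "delta_pos": [-0.004, 0, 0], "twist": 0},
  {"grip": 0.2, "delta_pos": [0, 0, 0], "twist": 0},
  {"grip": 0.2, "delta_pos": [0, 0, 0], "twist": 0},
], force=20)

```text
clock: 12.23
position: [0.6865, -0.0059, 0.0935]
ee_rot: [0.002, 0.708, 0.002, -0.706]
contact_force: [3.2, 0.1, -0.5]
width: 0.0298
```

Request:
step_arm([
  {"grip": 0.2, "delta_pos": [-0.004, 0, 0.0005], "twist": 0},
  {"grip": 0.2, "delta_pos": [-0.004, 0, 0.0005], "twist": 0},
  {"grip": 0.2, "delta_pos": [0, 0, 0], "twist": 0},
])

```text
clock: 12.48
position: [0.6771, -0.006, 0.0939]
ee_rot: [0.002, 0.707, 0.002, -0.707]
contact_force: [3.1, -0.5, 0.9]
width: 0.0298
```

```bash
python3 - <<'E'
from m import *
head('t2')
for f in('d_t2.png','s_t2.png'):
    q=dict(np.load('pics/'+f+'.npz')); print(proj(q,[[.691,-.006,.02],[.677,-.006,.02]]).round(1))
E
```

```text
12.5333 [ 0.6771 -0.0059  0.0938] [ 2.6 -1.2  1. ] [-0.05 -0.57  0.01] w 0.0293
  [398.5 270. ] [24. 35.] 90.0 area 381.0
  [377.5 248. ] [20. 25.] 90.0 area 347.5
  [397.4 206.9] [10.  24.2] 61.7 area 130.5
  [367. 218.] [24. 42.] 90.0 area 687.0
  [412.6 186.1] [ 6.1 21.6] 77.9 area 99.0
[[384.  191.9]
 [379.9 193.2]]
[[378.2 247. ]
 [374.4 244.6]]
```

Request:
step_arm([
  {"grip": 0.2, "delta_pos": [-0.005, 0, 0.0005], "twist": 0},
  {"grip": 0.2, "delta_pos": [-0.005, 0, 0.0005], "twist": 0},
  {"grip": 0.2, "delta_pos": [-0.005, 0, 0], "twist": 0},
  {"grip": 0.2, "delta_pos": [-0.005, 0, 0], "twist": 0},
  {"grip": 0.2, "delta_pos": [0, 0, 0], "twist": 0},
])

```text
clock: 13.0
position: [0.6556, -0.0059, 0.0941]
ee_rot: [-0.002, -0.706, -0.002, 0.708]
contact_force: [1.8, -1.1, -1.0]
width: 0.0299
```

```bash
python3 - <<'E'
from h import *
a=grab('scene'); b=grab('side'); save(a,'s9.png'); save(b,'d9.png'); s=b['s']; print(s['position'],s['contact_force'])
o=[]
for q in(a,b):
    u,v=proj(q,[.68,-.006,.05])[0].astype(int); o.append(cv2.resize(q['img'][v-55:v+45,u-50:u+50],None,fx=4,fy=4,interpolation=cv2.INTER_CUBIC)); print(u,v)
cv2.imwrite('pics/c9.png',np.hstack(o)[:,:,::-1])
E
```

```text
[ 0.6557698  -0.00587211  0.09400704] [ 2.53980934 -0.28155461 -1.58452766]
376 237
381 183
```

View pics/c9.png

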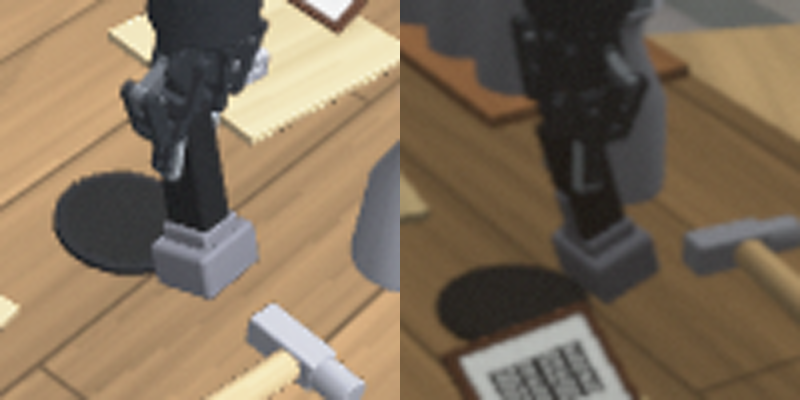

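Request:
step_arm([
  {"grip": 0.2, "delta_pos": [-0.005, 0, -0.0005], "twist": 0},
  {"grip": 0.2, "delta_pos": [-0.005, 0, -0.001], "twist": 0},
  {"grip": 0.2, "delta_pos": [-0.005, 0, -0.001], "twist": 0},
  {"grip": 0.2, "delta_pos": [-0.005, 0, -0.001], "twist": 0},
  {"grip": 0.2, "delta_pos": [-0.005, 0, -0.0012], "twist": 0},
  {"grip": 0.2, "delta_pos": [-0.0045, 0, -0.0013], "twist": 0},
  {"grip": 0.2, "delta_pos": [0, 0, 0], "twist": 0},
  {"grip": 0.2, "delta_pos": [0, 0, 0], "twist": 0},
])

```text
clock: 13.77
position: [0.6265, -0.0058, 0.088]
ee_rot: [-0.002, -0.706, -0.002, 0.708]
contact_force: [1.4, -0.2, -1.2]
width: 0.0298
```

```bash
cat > t.py <<'E'
from h import *
def tilt(tag,az,roi=45):
    """image line angles near the scanner vs predicted for tilts about az (unit horiz. lean dir)"""
    for n in('scene','side'):
        q=grab(n); save(q,n[0]+'_'+tag+'.png'); s=q['s']; T=np.array(s['position'])
        G=T+[0,0,.0187]; print(n,s['clock'],T.round(4),np.round(s['contact_force'],1))
        lean=np.array([az[0],az[1],0.]); side=np.array([-az[1],az[0],0.])
        u,v=proj(q,G-.075*(np.cos(.6)*np.array([0,0,1])+np.sin(.6)*lean))[0]
        x,y=int(u)-roi//2,int(v)-roi//2; g=cv2.cvtColor(q['img'],cv2.COLOR_RGB2GRAY)[y:y+roi,x:x+roi]
        g=cv2.resize(g,None,fx=4,fy=4,interpolation=cv2.INTER_CUBIC)
        L=cv2.createLineSegmentDetector().detect(g)[0][:,0]
        for l in L:
            ln=np.hypot(l[2]-l[0],l[3]-l[1])/4
            if ln>7: print('   line (%.1f,%.1f)-(%.1f,%.1f) len %.1f ang %.1f'%(l[0]/4+x,l[1]/4+y,l[2]/4+x,l[3]/4+y,ln,np.degrees(np.arctan2(l[3]-l[1],l[2]-l[0]))%180))
        for th in(20,25,30,35,40):
            t=np.radians(th); zz=np.cos(t)*np.array([0,0,1])+np.sin(t)*lean; xx=np.cos(t)*lean-np.sin(t)*np.array([0,0,1])
            H=G-.07*zz; f=lambda w:(lambda p:np.degrees(np.arctan2(*(p[1]-p[0])[::-1]))%180)(proj(q,[H,H+.02*w]))
            print('   th',th,'ang z %.1f x %.1f y %.1f'%(f(zz),f(xx),f(side)))
E
python3 -c "
from t import *
tilt('t3',(-1,0))"
```

```text
scene 13.7667 [ 0.6265 -0.0058  0.088 ] [ 1.4 -0.2 -1.2]
   line (362.9,223.5)-(364.1,215.1) len 8.5 ang 98.0
   line (360.5,251.1)-(351.0,249.9) len 9.5 ang 7.2
   line (373.0,214.9)-(379.3,231.2) len 17.5 ang 68.8
   line (373.0,235.9)-(364.3,235.7) len 8.8 ang 1.2
   line (351.0,225.1)-(358.3,224.5) len 7.3 ang 175.2
   line (361.8,215.0)-(360.9,222.4) len 7.4 ang 96.7
   line (376.2,252.9)-(367.1,252.9) len 9.1 ang 0.3
   line (373.0,242.7)-(376.8,252.3) len 10.3 ang 68.3
   line (364.0,251.5)-(354.1,259.3) len 12.7 ang 141.6
   line (385.0,233.1)-(379.0,238.3) len 8.0 ang 139.7
   line (373.4,240.9)-(364.9,240.4) len 8.4 ang 2.8
   line (395.4,226.7)-(387.0,233.5) len 10.8 ang 141.3
   line (351.5,259.3)-(361.6,251.5) len 12.7 ang 142.2
   line (386.2,232.1)-(395.2,225.1) len 11.4 ang 141.8
   th 20 ang z 78.3 x 15.7 y 142.7
   th 25 ang z 74.5 x 10.6 y 142.6
   th 30 ang z 70.8 x 5.1 y 142.4
   th 35 ang z 67.4 x 179.0 y 142.3
   th 40 ang z 64.1 x 172.4 y 142.2
side 13.8167 [ 0.6266 -0.0058  0.088 ] [ 0.8 -0.4 -2.1]
   line (359.0,174.1)-(355.7,167.8) len 7.1 ang 62.3
   line (381.9,183.1)-(374.0,190.2) len 10.6 ang 137.7
   line (367.6,177.3)-(367.5,169.5) len 7.8 ang 89.2
   line (365.1,169.2)-(364.9,178.2) len 9.1 ang 90.8
   line (391.5,195.2)-(384.0,202.7) len 10.6 ang 135.4
   th 20 ang z 70.0 x 146.5 y 38.5
   th 25 ang z 64.0 x 142.6 y 38.2
   th 30 ang z 57.7 x 138.8 y 38.0
   th 35 ang z 51.3 x 135.2 y 37.7
   th 40 ang z 44.6 x 131.5 y 37.5
```

Request:
step_arm([
  {"grip": 0.2, "delta_pos": [-0.004, 0, -0.001], "twist": 0},
  {"grip": 0.2, "delta_pos": [0, 0, 0], "twist": 0},
  {"grip": 0.2, "delta_pos": [0, 0, 0], "twist": 0},
])

```text
clock: 14.12
position: [0.624, -0.0057, 0.0873]
ee_rot: [0.002, 0.707, 0.002, -0.707]
contact_force: [2.8, -0.1, -1.3]
width: 0.0297
```

Request:
step_arm([
  {"grip": 0.2, "delta_pos": [0, 0, 0], "twist": 0},
  {"grip": 0.2, "delta_pos": [0, 0, 0], "twist": 0},
  {"grip": 0.2, "delta_pos": [0.001, 0, 0.01], "twist": 0},
  {"grip": 0.2, "delta_pos": [0, 0, 0.03], "twist": 0},
  {"grip": 0.2, "delta_pos": [0, 0, 0.035], "twist": 0},
  {"grip": 0.2, "delta_pos": [0, 0, 0.035], "twist": 0},
  {"grip": 0.2, "delta_pos": [0, 0, 0.035], "twist": 0},
  {"grip": 0.2, "delta_pos": [0, 0, 0.03], "twist": 0},
  {"grip": 0.2, "delta_pos": [0, 0, 0], "twist": 0},
  {"grip": 0.2, "delta_pos": [0, 0, 0], "twist": 0},
], force=80)

```text
clock: 14.95
position: [0.6243, -0.0058, 0.264]
ee_rot: [0.002, 0.707, 0.002, -0.707]
contact_force: [0.2, 0.7, -4.1]
width: 0.0291
```

```bash
python3 -c "
from t import *
tilt('t4',(-1,0))"
```

```text
scene 14.95 [ 0.6243 -0.0058  0.264 ] [ 0.2  0.7 -4.1]
   line (371.5,187.4)-(366.2,174.5) len 14.0 ang 67.9
   line (397.6,166.3)-(390.7,174.0) len 10.4 ang 131.9
   line (395.9,172.3)-(401.5,166.1) len 8.4 ang 131.9
   line (401.4,184.8)-(388.0,175.9) len 16.1 ang 33.5
   line (384.0,174.9)-(387.1,181.9) len 7.6 ang 66.1
   line (390.7,174.8)-(401.9,182.1) len 13.4 ang 32.9
   line (386.8,181.6)-(379.0,186.5) len 9.2 ang 148.1
   line (357.3,192.9)-(369.9,202.4) len 15.7 ang 36.8
   line (373.9,205.5)-(380.9,210.4) len 8.5 ang 35.0
   line (380.8,165.9)-(384.2,174.8) len 9.5 ang 68.9
   line (379.1,185.6)-(371.8,186.9) len 7.4 ang 170.0
   line (389.1,172.5)-(395.3,166.5) len 8.6 ang 136.0
   line (395.0,184.5)-(398.3,193.9) len 10.0 ang 70.2
   line (368.7,203.5)-(357.3,195.1) len 14.1 ang 36.4
   line (359.0,210.3)-(367.9,204.3) len 10.7 ang 145.9
   line (380.6,190.8)-(371.8,191.9) len 8.8 ang 172.9
   line (391.7,184.6)-(380.7,192.0) len 13.2 ang 145.9
   line (380.0,192.4)-(384.3,203.7) len 12.1 ang 69.0
   line (357.1,177.6)-(364.3,173.1) len 8.5 ang 148.5
   th 20 ang z 79.3 x 9.2 y 146.6
   th 25 ang z 75.4 x 3.5 y 146.5
   th 30 ang z 71.7 x 177.5 y 146.4
   th 35 ang z 68.1 x 171.0 y 146.3
   th 40 ang z 64.6 x 164.3 y 146.2
side 15.0 [ 0.6233 -0.0057  0.2617] [-0.5  0.5 -4.4]
   line (397.6,135.1)-(390.8,141.8) len 9.5 ang 135.1
   line (383.9,124.6)-(375.5,132.4) len 11.5 ang 136.8
   line (365.1,107.2)-(365.0,119.7) len 12.5 ang 90.3
   line (367.7,118.1)-(367.5,107.1) len 10.9 ang 88.9
   line (377.3,112.6)-(382.5,120.7) len 9.6 ang 57.3
   th 20 ang z 71.6 x 147.5 y 32.5
   th 25 ang z 66.2 x 143.3 y 32.2
   th 30 ang z 60.5 x 139.3 y 31.9
   th 35 ang z 54.6 x 135.3 y 31.6
   th 40 ang z 48.5 x 131.4 y 31.3
```

Request:
step_arm([
  {"grip": 0.2, "delta_pos": [-0.006, -0.019, 0], "twist": 6.7},
  {"grip": 0.2, "delta_pos": [-0.006, -0.019, 0], "twist": 6.7},
  {"grip": 0.2, "delta_pos": [-0.006, -0.019, 0], "twist": 6.7},
  {"grip": 0.2, "delta_pos": [-0.006, -0.019, 0], "twist": 6.7},
  {"grip": 0.2, "delta_pos": [-0.006, -0.019, 0], "twist": 6.7},
  {"grip": 0.2, "delta_pos": [-0.006, -0.019, 0], "twist": 6.7},
  {"grip": 0.2, "delta_pos": [-0.006, -0.019, 0], "twist": 6.7},
  {"grip": 0.2, "delta_pos": [-0.006, -0.019, 0], "twist": 6.7},
  {"grip": 0.2, "delta_pos": [-0.006, -0.019, 0], "twist": 6.7},
  {"grip": 0.2, "delta_pos": [-0.006, -0.019, 0], "twist": 6.7},
])

```text
clock: 15.88
position: [0.5629, -0.1961, 0.2593]
ee_rot: [-0.392, -0.586, -0.396, 0.589]
contact_force: [-0.3, 0.2, -2.8]
width: 0.0292
```

Request:
step_arm([
  {"grip": 0.2, "delta_pos": [-0.006, -0.019, -0.005], "twist": 6.7},
  {"grip": 0.2, "delta_pos": [-0.006, -0.019, -0.01], "twist": 6.7},
  {"grip": 0.2, "delta_pos": [-0.006, -0.019, -0.015], "twist": 6.7},
  {"grip": 0.2, "delta_pos": [-0.006, -0.016, -0.015], "twist": 6.7},
  {"grip": 0.2, "delta_pos": [0, 0, -0.015], "twist": 0},
  {"grip": 0.2, "delta_pos": [0, 0, -0.01], "twist": 0},
  {"grip": 0.2, "delta_pos": [0, 0, 0], "twist": 0},
  {"grip": 0.2, "delta_pos": [0, 0, 0], "twist": 0},
  {"grip": 0.2, "delta_pos": [0, 0, 0], "twist": 0},
])

```text
clock: 16.63
position: [0.5413, -0.2684, 0.1925]
ee_rot: [0.518, 0.481, 0.518, -0.481]
contact_force: [0.2, -0.0, -2.6]
width: 0.0291
```

```bash
python3 - <<'E'
from h import *
a=grab('scene'); b=grab('side'); save(a,'s10.png'); save(b,'d10.png'); s=b['s']; T=np.array(s['position']); Rt=rot(s['ee_rot']); print(s['clock'],T,Rt.round(3),s['contact_force'],s['width'])
j=Rt[:,1]; th=np.radians(34.3); lean=np.array([.075,-.997,0]); zz=np.cos(th)*np.array([0,0,1])+np.sin(th)*lean; yy=np.r_[j[:2]/np.hypot(*j[:2]),0]; xx=np.cross(yy,zz)
G=T+[0,0,.0187]; W=G-.110*zz
o=[]
for q in(a,b):
    u,v=proj(q,W+.02*zz)[0].astype(int); x,y=u-50,v-60
    im=cv2.resize(q['img'][y:y+100,x:x+100],None,fx=4,fy=4,interpolation=cv2.INTER_CUBIC); print(x,y)
    for h,c in((0,(255,0,0)),(.036,(0,255,0))):
        P=[W+h*zz+i*.026*xx+k*.031*yy for i,k in((1,1),(1,-1),(-1,-1),(-1,1))]
        cv2.polylines(im,[np.int32((proj(q,P)-[x,y])*4+2)],True,c,1)
    L=np.int32((proj(q,[W,W-.06*zz,[.5308,-.1716,.062]])-[x,y])*4+2)
    cv2.line(im,tuple(map(int,L[0])),tuple(map(int,L[1])),(255,0,255),1); cv2.circle(im,tuple(map(int,L[2])),3,(0,0,255),1)
    o.append(im)
cv2.imwrite('pics/c10.png',np.hstack(o)[:,:,::-1])
print('focus',W-.06*zz)
E
```

```text
16.6833 [ 0.54158323 -0.26854354  0.19300712] [[ 0.001  0.997  0.073]
 [-0.001  0.073 -0.997]
 [-1.     0.001  0.001]] [-0.55634406  0.50428016 -3.08075342] 0.02906334945590915
237 165
331 144
focus [ 0.53439827 -0.17303151  0.07127041]
```

View pics/c10.png

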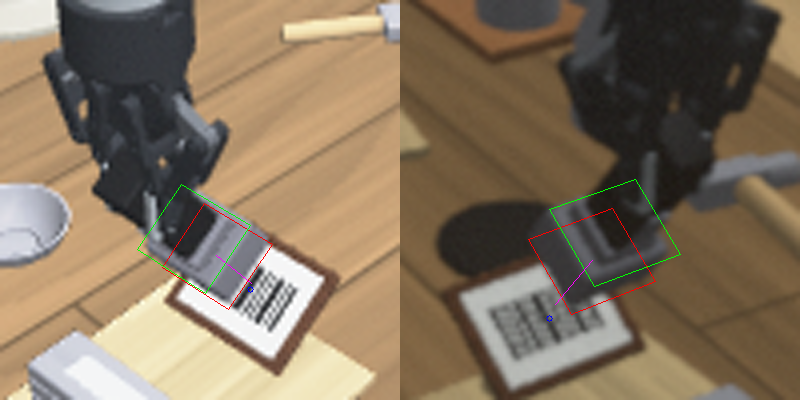

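Request:
step_arm([
  {"grip": 0.2, "delta_pos": [-0.0035, 0.0015, -0.005], "twist": 0},
  {"grip": 0.2, "delta_pos": [0, 0, -0.0045], "twist": 0},
  {"grip": 0.2, "delta_pos": [0, 0, 0], "twist": 0},
  {"grip": 0.2, "delta_pos": [0, 0, 0], "twist": 0},
  {"grip": 0.2, "delta_pos": [0, 0, 0], "twist": 0},
  {"grip": 0.2, "delta_pos": [0, 0, 0], "twist": 0},
  {"grip": 0.2, "delta_pos": [0, 0, 0], "twist": 0},
  {"grip": 0.2, "delta_pos": [0, 0, 0], "twist": 0},
])

```text
clock: 17.4
position: [0.5376, -0.2675, 0.183]
ee_rot: [0.518, 0.482, 0.518, -0.482]
contact_force: [0.1, -0.1, -2.7]
width: 0.0291
```

```bash
python3 - <<'E'
from t import *
tilt('t5',(.075,-.997))
s=manip.get_state(); G=np.array(s['position'])+[0,0,.0187]
for th in (33,34.3,35): 
    t=np.radians(th); print('focus',th,G-.17*np.array([.075*np.sin(t),-.997*np.sin(t),np.cos(t)]))
E
```

```text
scene 17.4 [ 0.5376 -0.2675  0.183 ] [ 0.1 -0.1 -2.7]
   line (300.7,244.4)-(306.4,235.4) len 10.8 ang 122.3
   line (302.4,233.1)-(296.4,242.3) len 10.9 ang 123.1
   line (292.3,241.9)-(283.3,236.3) len 10.6 ang 32.3
   line (275.9,225.0)-(275.5,215.7) len 9.3 ang 87.7
   line (281.0,239.6)-(293.7,247.5) len 14.9 ang 31.9
   line (288.5,247.4)-(277.8,240.5) len 12.8 ang 32.7
   line (274.5,238.3)-(262.2,247.3) len 15.3 ang 143.8
   line (292.6,202.8)-(288.5,211.7) len 9.8 ang 114.8
   line (290.8,221.5)-(283.3,232.4) len 13.3 ang 124.7
   line (283.6,214.2)-(291.4,221.2) len 10.4 ang 41.6
   line (302.4,224.7)-(292.6,218.3) len 11.7 ang 33.0
   line (272.5,215.6)-(273.6,224.2) len 8.7 ang 82.7
   line (281.7,231.1)-(275.6,227.0) len 7.4 ang 34.0
   line (262.3,235.7)-(272.5,229.5) len 12.0 ang 148.5
   line (299.5,220.2)-(305.6,224.1) len 7.3 ang 32.5
   line (295.3,215.5)-(306.2,208.8) len 12.8 ang 148.5
   line (269.0,233.4)-(262.0,237.6) len 8.1 ang 148.9
   line (273.6,228.3)-(282.0,233.9) len 10.1 ang 34.1
   line (306.5,210.2)-(296.2,216.6) len 12.1 ang 148.2
   line (285.8,23
[... 533 characters left out ...]

   line (372.6,197.7)-(365.8,200.1) len 7.2 ang 160.5
   line (375.5,198.1)-(383.2,187.9) len 12.8 ang 127.1
   line (392.6,199.7)-(392.8,186.6) len 13.1 ang 90.8
   line (364.9,193.9)-(372.1,196.3) len 7.6 ang 18.2
   line (378.0,213.5)-(371.1,201.3) len 14.0 ang 60.5
   line (389.5,187.5)-(388.9,198.5) len 10.9 ang 92.8
   line (368.3,203.9)-(372.1,210.3) len 7.5 ang 58.5
   th 20 ang z 111.4 x 50.8 y 159.1
   th 25 ang z 117.1 x 54.1 y 159.2
   th 30 ang z 123.5 x 57.1 y 159.4
   th 35 ang z 130.6 x 60.0 y 159.5
   th 40 ang z 138.2 x 62.8 y 159.7
focus 33 [ 0.53058531 -0.1751      0.05902698]
focus 34.3 [ 0.5303445  -0.17189884  0.06116426]
focus 35 [ 0.53021636 -0.1701954   0.06234513]
```

Request:
step_arm([
  {"grip": 0.2, "delta_pos": [0, 0, 0], "twist": 0},
  {"grip": 0.2, "delta_pos": [0, 0, 0], "twist": 0},
  {"grip": 0.2, "delta_pos": [0, 0, 0], "twist": 0},
  {"grip": 0.2, "delta_pos": [0, 0, 0], "twist": 0},
  {"grip": 0.2, "delta_pos": [0, 0, 0], "twist": 0},
  {"grip": 0.2, "delta_pos": [0, 0, 0], "twist": 0},
  {"grip": 0.2, "delta_pos": [0, 0, 0], "twist": 0},
  {"grip": 0.2, "delta_pos": [0, 0, 0], "twist": 0},
  {"grip": 0.2, "delta_pos": [0, 0, 0], "twist": 0},
  {"grip": 0.2, "delta_pos": [0, 0, 0], "twist": 0},
])

```text
clock: 18.33
position: [0.5375, -0.2674, 0.1828]
ee_rot: [0.518, 0.482, 0.518, -0.482]
contact_force: [-0.1, 0.5, -3.0]
width: 0.0289
```

Request:
step_arm([
  {"grip": 0.2, "delta_pos": [0, 0, 0], "twist": 0},
  {"grip": 0.2, "delta_pos": [0, 0, 0], "twist": 0},
  {"grip": 0.2, "delta_pos": [0, 0, 0], "twist": 0},
  {"grip": 0.2, "delta_pos": [0, 0, 0], "twist": 0},
  {"grip": 0.2, "delta_pos": [0, 0, 0], "twist": 0},
  {"grip": 0.2, "delta_pos": [0, 0, 0], "twist": 0},
  {"grip": 0.2, "delta_pos": [0, 0, 0], "twist": 0},
  {"grip": 0.2, "delta_pos": [0, 0, 0], "twist": 0},
  {"grip": 0.2, "delta_pos": [0, 0, 0], "twist": 0},
  {"grip": 0.2, "delta_pos": [0, 0, 0], "twist": 0},
])

```text
clock: 19.17
position: [0.5375, -0.2673, 0.1828]
ee_rot: [0.518, 0.482, 0.518, -0.482]
contact_force: [-0.3, -0.6, -3.6]
width: 0.029
```

Request:
step_arm([
  {"grip": 0.2, "delta_pos": [0.003, -0.004, 0.025], "twist": -2},
  {"grip": 0.2, "delta_pos": [0.006, 0, 0.035], "twist": -6.7},
  {"grip": 0.2, "delta_pos": [0.006, 0.019, 0.025], "twist": -6.7},
  {"grip": 0.2, "delta_pos": [0.006, 0.019, 0], "twist": -6.7},
  {"grip": 0.2, "delta_pos": [0.006, 0.019, 0], "twist": -6.7},
  {"grip": 0.2, "delta_pos": [0.006, 0.019, 0], "twist": -6.7},
  {"grip": 0.2, "delta_pos": [0.006, 0.019, 0], "twist": -6.7},
  {"grip": 0.2, "delta_pos": [0.006, 0.019, 0], "twist": -6.7},
  {"grip": 0.2, "delta_pos": [0.006, 0.019, 0], "twist": -6.7},
  {"grip": 0.2, "delta_pos": [0.006, 0.019, 0], "twist": -6.7},
])

```text
clock: 20.0
position: [0.5944, -0.1183, 0.2677]
ee_rot: [-0.192, -0.68, -0.192, 0.681]
contact_force: [0.2, -0.2, -3.7]
width: 0.0294
```

Request:
step_arm([
  {"grip": 0.2, "delta_pos": [-0.02, 0.022, 0], "twist": -6.3},
  {"grip": 0.2, "delta_pos": [-0.021, 0.023, -0.01], "twist": -6.3},
  {"grip": 0.2, "delta_pos": [-0.021, 0.023, -0.015], "twist": -6.3},
  {"grip": 0.2, "delta_pos": [-0.021, 0.023, -0.02], "twist": -6.4},
  {"grip": 0.2, "delta_pos": [-0.021, 0.0225, -0.03], "twist": -6.4},
  {"grip": 0.2, "delta_pos": [0, 0, -0.03], "twist": 0},
  {"grip": 0.2, "delta_pos": [0, 0, -0.02], "twist": 0},
  {"grip": 0.2, "delta_pos": [0, 0, 0], "twist": 0},
  {"grip": 0.2, "delta_pos": [0, 0, 0], "twist": 0},
  {"grip": 0.2, "delta_pos": [0, 0, 0], "twist": 0},
])

```text
clock: 20.83
position: [0.4925, -0.0069, 0.1451]
ee_rot: [0.001, 0.708, 0.001, -0.706]
contact_force: [-0.0, 0.2, -2.4]
width: 0.0289
```

```bash
python3 - <<'E'
from h import *
s=manip.get_state(); print(s['position'],rot(s['ee_rot'])[:,1].round(4),s['contact_force'])
# pad from scene/side/ (dark ellipse, unobstructed in part)
for n in('scene','side'):
    q=grab(n); save(q,n[0]+'11.png')
    g=(q['img'].max(2)<62).astype(np.uint8); u,v=proj(q,[.61,-.005,.006])[0].astype(int)
    m=np.zeros_like(g); m[v-25:v+25,u-40:u+40]=g[v-25:v+25,u-40:u+40]
    ys,xs=np.nonzero(m); P=onz(q,np.c_[xs,ys]+.5,.006)[:,:2]; k=np.hypot(*(P-[.61,-.005]).T)<.07; P=P[k]
    print(n,len(P),'x',np.percentile(P[:,0],[.5,99.5]).round(4),'y',np.percentile(P[:,1],[.5,99.5]).round(4),'mean',P.mean(0).round(4))
E
```

```text
[ 0.49251719 -0.00688083  0.14506034] [ 2.3e-03 -1.0e+00  5.0e-04] [-0.03030489  0.24209888 -2.44140666]
scene 537 x [0.5662 0.6651] y [-0.0601  0.0391] mean [ 0.6137 -0.0086]
side 485 x [0.5528 0.6592] y [-0.0343  0.0623] mean [0.6047 0.0028]
```

Request:
step_arm([
  {"grip": 0.2, "delta_pos": [0.002, 0.0005, -0.02], "twist": 0},
  {"grip": 0.2, "delta_pos": [0, 0, -0.02], "twist": 0},
  {"grip": 0.2, "delta_pos": [0, 0, -0.012], "twist": 0},
  {"grip": 0.2, "delta_pos": [0, 0, -0.003], "twist": 0},
  {"grip": 0.2, "delta_pos": [0, 0, 0], "twist": 0},
  {"grip": 0.2, "delta_pos": [0, 0, 0], "twist": 0},
  {"grip": 0.2, "delta_pos": [0, 0, 0], "twist": 0},
])

```text
clock: 21.52
position: [0.4944, -0.0063, 0.0901]
ee_rot: [0.001, 0.708, 0.001, -0.706]
contact_force: [0.4, -0.8, -3.3]
width: 0.0294
```

Request:
step_arm([
  {"grip": 0.2, "delta_pos": [0.004, 0, 0], "twist": 0},
  {"grip": 0.2, "delta_pos": [0.004, 0, 0], "twist": 0},
  {"grip": 0.2, "delta_pos": [0.004, 0, 0], "twist": 0},
  {"grip": 0.2, "delta_pos": [0, 0, 0], "twist": 0},
  {"grip": 0.2, "delta_pos": [0, 0, 0], "twist": 0},
], force=20)

```text
clock: 21.93
position: [0.5056, -0.0061, 0.0889]
ee_rot: [0.001, 0.707, 0.001, -0.707]
contact_force: [-0.2, 0.1, -2.9]
width: 0.0291
```

Request:
step_arm([
  {"grip": 0.2, "delta_pos": [0.003, 0, 0], "twist": 0},
  {"grip": 0.2, "delta_pos": [0.003, 0, 0], "twist": 0},
  {"grip": 0.2, "delta_pos": [0, 0, 0], "twist": 0},
  {"grip": 0.2, "delta_pos": [0, 0, 0], "twist": 0},
])

```text
clock: 22.27
position: [0.5072, -0.006, 0.0886]
ee_rot: [-0.001, -0.704, -0.001, 0.71]
contact_force: [-7.9, -0.9, 5.6]
width: 0.0289
```

Request:
step_arm([
  {"grip": 0.2, "delta_pos": [0.0045, 0, 0.0015], "twist": 0},
  {"grip": 0.2, "delta_pos": [0.0045, 0, 0.0015], "twist": 0},
  {"grip": 0.2, "delta_pos": [0.0045, 0, 0.0013], "twist": 0},
  {"grip": 0.2, "delta_pos": [0.0045, 0, 0.0013], "twist": 0},
  {"grip": 0.2, "delta_pos": [0, 0, 0], "twist": 0},
  {"grip": 0.2, "delta_pos": [0, 0, 0], "twist": 0},
])

```text
clock: 22.77
position: [0.5252, -0.0059, 0.0945]
ee_rot: [-0.001, -0.704, -0.001, 0.71]
contact_force: [-7.5, -1.2, 6.9]
width: 0.0289
```

```bash
python3 -c "
from t import *
tilt('t6',(-1,0))" | grep -v 'th 40'
```

```text
scene 22.7667 [ 0.5252 -0.0059  0.0945] [-7.5 -1.2  6.9]
   line (336.6,215.2)-(333.5,205.3) len 10.5 ang 72.6
   line (337.0,204.9)-(337.9,196.1) len 8.8 ang 95.4
   line (339.2,240.5)-(339.6,232.7) len 7.8 ang 92.8
   line (345.6,196.0)-(350.6,213.6) len 18.3 ang 74.2
   line (361.8,196.3)-(369.5,202.0) len 9.6 ang 36.2
   line (335.3,197.1)-(335.1,204.9) len 7.8 ang 91.4
   line (347.3,234.1)-(359.4,225.2) len 15.1 ang 143.8
   line (359.2,224.4)-(369.9,228.8) len 11.6 ang 22.2
   line (325.3,233.7)-(333.4,228.0) len 9.9 ang 145.1
   line (368.6,203.4)-(358.7,196.3) len 12.2 ang 36.1
   line (344.3,222.4)-(337.0,221.2) len 7.4 ang 9.7
   line (352.7,214.7)-(368.1,204.1) len 18.7 ang 145.5
   line (343.5,224.0)-(346.1,232.9) len 9.3 ang 74.0
   line (334.2,229.3)-(325.2,235.6) len 10.9 ang 145.0
   line (354.5,216.8)-(348.7,221.0) len 7.2 ang 144.3
   line (366.3,207.4)-(355.8,214.4) len 12.6 ang 146.1
   th 20 ang z 76.9 x 14.3 y 145.7
   th 25 ang z 73.4 x 8.6 y 145.6
   th 30 ang z 70.1 x 2.4 y 145.5
   th 35 ang z 66.9 x 175.7 y 145.5
side 22.8167 [ 0.5251 -0.0059  0.0945] [-8.1 -0.3  6.4]
   line (368.9,209.0)-(349.8,215.8) len 20.3 ang 160.4
   line (348.6,192.4)-(339.0,199.5) len 11.9 ang 143.7
   line (340.5,175.8)-(349.5,192.4) len 18.9 ang 61.6
   line (344.3,213.2)-(335.4,205.2) len 12.0 ang 41.8
   line (335.9,205.5)-(331.5,198.6) len 8.2 ang 57.7
   line (332.0,175.8)-(332.0,186.2) len 10.3 ang 89.8
   line (334.6,185.5)-(334.5,176.2) len 9.4 ang 89.4
   line (355.4,193.7)-(366.3,194.3) len 11.0 ang 3.2
   line (336.1,215.1)-(330.1,209.3) len 8.4 ang 44.1
   th 20 ang z 67.2 x 146.7 y 41.8
   th 25 ang z 61.1 x 142.8 y 41.5
   th 30 ang z 54.9 x 139.0 y 41.2
   th 35 ang z 48.5 x 135.2 y 40.9
```

Request:
step_arm([
  {"grip": 0.2, "delta_pos": [0.005, 0, 0.001], "twist": 0},
  {"grip": 0.2, "delta_pos": [0.005, 0, 0.001], "twist": 0},
  {"grip": 0.2, "delta_pos": [0.005, 0, 0.0005], "twist": 0},
  {"grip": 0.2, "delta_pos": [0.005, 0, 0.0005], "twist": 0},
  {"grip": 0.2, "delta_pos": [0.005, 0, 0], "twist": 0},
  {"grip": 0.2, "delta_pos": [0.005, 0, 0], "twist": 0},
  {"grip": 0.2, "delta_pos": [0, 0, 0], "twist": 0},
  {"grip": 0.2, "delta_pos": [0, 0, 0], "twist": 0},
])

```text
clock: 23.53
position: [0.5575, -0.006, 0.0981]
ee_rot: [-0.001, -0.706, -0.001, 0.708]
contact_force: [-4.6, 0.9, 6.3]
width: 0.0291
```

```bash
sed -i 's/(20,25,30,35,40)/(-5,0,5,10,15,20)/' t.py; python3 -c "
from t import *
tilt('t7',(-1,0))"
```

```text
scene 23.5333 [ 0.5575 -0.006   0.0981] [-4.6  0.9  6.3]
   line (340.0,217.1)-(339.5,208.9) len 8.2 ang 86.0
   line (353.5,201.1)-(354.4,218.1) len 17.0 ang 86.9
   line (354.4,217.9)-(347.5,222.4) len 8.1 ang 147.0
   line (343.2,245.7)-(338.8,239.3) len 7.8 ang 55.9
   line (345.2,208.6)-(346.0,201.1) len 7.6 ang 95.8
   line (377.5,205.7)-(371.7,201.3) len 7.4 ang 37.5
   line (368.5,201.3)-(377.5,208.0) len 11.2 ang 36.4
   line (347.5,221.5)-(340.6,218.2) len 7.7 ang 26.0
   line (348.5,237.1)-(359.8,228.7) len 14.1 ang 143.5
   line (360.3,224.6)-(371.0,229.5) len 11.7 ang 24.5
   line (343.8,201.0)-(342.5,210.1) len 9.1 ang 98.2
   line (347.7,226.1)-(339.1,222.1) len 9.5 ang 24.9
   line (339.6,219.6)-(348.7,224.1) len 10.2 ang 26.4
   line (355.5,212.8)-(368.2,204.0) len 15.4 ang 145.6
   line (336.3,223.7)-(345.9,228.4) len 10.8 ang 26.2
   line (362.6,210.0)-(355.8,214.4) len 8.1 ang 147.0
   line (348.0,229.1)-(359.2,221.0) len 13.8 ang 144.0
   th -5 ang z 99.5 x 36.0 y 145.7
   th 0 ang z 94.3 x 32.3 y 145.5
   th 5 ang z 89.6 x 28.4 y 145.3
   th 10 ang z 85.2 x 24.1 y 145.2
   th 15 ang z 81.1 x 19.6 y 145.0
   th 20 ang z 77.3 x 14.5 y 144.9
side 23.5833 [ 0.5575 -0.006   0.0981] [-5.1  0.5  7. ]
   line (375.3,206.6)-(360.7,211.7) len 15.5 ang 160.8
   line (336.5,180.5)-(334.6,170.2) len 10.4 ang 79.5
   line (353.4,192.5)-(343.2,196.8) len 11.1 ang 156.8
   line (350.7,171.5)-(353.9,192.2) len 21.0 ang 81.3
   line (364.3,193.6)-(376.1,198.3) len 12.7 ang 21.7
   line (343.5,211.3)-(335.8,204.3) len 10.4 ang 42.3
   line (342.7,172.2)-(342.8,182.2) len 10.0 ang 89.4
   line (356.3,196.3)-(344.8,201.5) len 12.6 ang 155.9
   th -5 ang z 94.6 x 168.2 y 41.7
   th 0 ang z 89.8 x 163.5 y 41.5
   th 5 ang z 84.7 x 159.1 y 41.3
   th 10 ang z 79.5 x 154.8 y 41.0
   th 15 ang z 73.9 x 150.7 y 40.8
   th 20 ang z 68.1 x 146.7 y 40.5
```

Request:
step_arm([
  {"grip": 0.2, "delta_pos": [0.005, 0, -0.0003], "twist": 0},
  {"grip": 0.2, "delta_pos": [0.005, 0, -0.0005], "twist": 0},
  {"grip": 0.2, "delta_pos": [0.005, 0, -0.001], "twist": 0},
  {"grip": 0.2, "delta_pos": [0, 0, -0.001], "twist": 0},
  {"grip": 0.2, "delta_pos": [0, 0, 0], "twist": 0},
  {"grip": 0.2, "delta_pos": [0, 0, 0], "twist": 0},
])

```text
clock: 24.13
position: [0.5735, -0.006, 0.0966]
ee_rot: [-0.001, -0.707, -0.001, 0.707]
contact_force: [-4.6, 1.2, 10.8]
width: 0.0292
```

```bash
python3 -c "
from t import *
tilt('t8',(-1,0))"
```

```text
scene 24.1333 [ 0.5735 -0.006   0.0966] [-4.6  1.2 10.8]
   line (349.5,211.3)-(350.0,204.1) len 7.2 ang 94.3
   line (341.8,218.5)-(342.1,204.1) len 14.4 ang 91.0
   line (349.7,223.8)-(342.1,219.2) len 8.8 ang 31.4
   line (357.2,204.1)-(356.2,219.5) len 15.5 ang 93.7
   line (343.5,246.1)-(338.8,239.4) len 8.1 ang 55.0
   line (372.1,204.1)-(381.5,211.0) len 11.6 ang 36.3
   line (356.5,219.5)-(350.8,223.6) len 7.0 ang 144.2
   line (376.1,241.8)-(369.2,248.7) len 9.7 ang 134.8
   line (348.3,227.8)-(339.4,221.9) len 10.7 ang 33.2
   line (353.3,235.0)-(360.9,229.5) len 9.4 ang 143.9
   line (369.4,228.1)-(375.3,235.4) len 9.4 ang 51.0
   line (360.6,224.7)-(369.4,228.7) len 9.6 ang 24.3
   line (348.0,204.0)-(346.9,211.8) len 7.9 ang 98.3
   line (340.2,219.8)-(348.5,225.3) len 10.0 ang 33.2
   line (357.6,211.3)-(367.8,204.3) len 12.4 ang 145.5
   line (377.8,210.5)-(370.3,204.9) len 9.4 ang 37.0
   line (337.3,224.2)-(349.0,231.7) len 13.9 ang 32.5
   line (364.7,208.6)-(357.3,213.3) len 8.7 ang 147.9
   line (348.8,231.4)-(361.0,222.4) len 15.1 ang 143.3
   line (381.4,237.8)-
[... 342 characters left out ...]
ang 163.2
   line (355.3,193.0)-(344.9,196.2) len 10.9 ang 162.6
   line (340.6,182.1)-(340.0,166.1) len 16.0 ang 87.7
   line (355.9,170.8)-(356.1,180.5) len 9.7 ang 88.4
   line (356.0,180.8)-(356.1,193.3) len 12.5 ang 89.6
   line (364.7,193.9)-(373.6,197.0) len 9.4 ang 19.1
   line (358.3,196.9)-(346.0,201.1) len 12.9 ang 161.3
   line (350.6,180.2)-(350.5,171.2) len 9.1 ang 89.3
   line (357.3,193.8)-(364.5,194.2) len 7.2 ang 3.8
   line (348.0,170.8)-(348.0,180.8) len 10.0 ang 90.0
   th -5 ang z 94.9 x 168.2 y 41.2
   th 0 ang z 90.1 x 163.5 y 41.0
   th 5 ang z 85.1 x 159.0 y 40.7
   th 10 ang z 79.9 x 154.7 y 40.5
   th 15 ang z 74.4 x 150.6 y 40.2
   th 20 ang z 68.6 x 146.6 y 40.0
```

Request:
step_arm([
  {"grip": 0.2, "delta_pos": [0, 0, 0], "twist": 0},
  {"grip": 0.2, "delta_pos": [-0.002, 0, 0.01], "twist": 0},
  {"grip": 0.2, "delta_pos": [0, 0, 0.012], "twist": 0},
  {"grip": 0.2, "delta_pos": [0.018, 0, 0], "twist": 0},
  {"grip": 0.2, "delta_pos": [0.018, 0, 0], "twist": 0},
  {"grip": 0.2, "delta_pos": [0, 0, 0], "twist": 0},
  {"grip": 0.2, "delta_pos": [0, 0, 0], "twist": 0},
  {"grip": 0.2, "delta_pos": [0, 0, 0], "twist": 0},
], force=30)

```text
clock: 24.9
position: [0.6075, -0.006, 0.1162]
ee_rot: [-0.001, -0.707, -0.001, 0.708]
contact_force: [-0.1, 0.8, -2.5]
width: 0.0294
```

```bash
cat > v.py <<'E'
from h import *
def head(z):
    d=grab('wrist'); save(d,'v%d.png'%int(d['s']['clock']*100)); s=d['s']; T=np.array(s['position']); print(s['clock'],T.round(4),np.round(s['contact_force'],1))
    H=grey(d); u,v=proj(d,[.612,-.006,z])[0].astype(int); M=np.zeros_like(H); M[v-40:v+45,u-45:u+45]=H[v-40:v+45,u-45:u+45]
    n,l,st,ce=cv2.connectedComponentsWithStats(M)
    for i in range(1,n):
        if st[i,4]>60: x,y,w,h,_=st[i]; print('grey',st[i],'left/right/top at z',onz(d,[[x,y+h/2],[x+w,y+h/2],[x+w/2,y]],z)[:,:2].round(4).tolist())
    g=d['img'].max(2)<62; P=onz(d,[[a,b] for b in range(v-60,v+60) for a in range(u-60,u+60) if g[b,a]],.006)[:,:2]
    for y in(-.045,-.04,.03,.035):
        k=abs(P[:,1]-y)<.0015
        if k.any(): print('  dark y',y,P[k,0].min().round(4),P[k,0].max().round(4))
    k=abs(P[:,0]-.625)<.0015
    if k.any(): print('  dark x=.625 y',P[k,1].min().round(4),P[k,1].max().round(4))
E
python3 -c "
from v import *
head(.062)"
```

```text
24.9 [ 0.6075 -0.006   0.1162] [-0.1  0.8 -2.5]
grey [ 272  179   90   85 4196] left/right/top at z [[0.6103, 0.0237], [0.6105, -0.0349], [0.6389, -0.0055]]
  dark y -0.045 0.575 0.6409
  dark y -0.04 0.5343 0.6409
  dark y 0.03 0.6203 0.6406
  dark y 0.035 0.5719 0.6406
  dark x=.625 y -0.0526 0.0426
```

Request:
step_arm([
  {"grip": 0.2, "delta_pos": [0.0045, 0, 0], "twist": 0},
  {"grip": 0.2, "delta_pos": [0, 0, -0.008], "twist": 0},
  {"grip": 0.2, "delta_pos": [0, 0, -0.007], "twist": 0},
  {"grip": 0.2, "delta_pos": [0, 0, -0.003], "twist": 0},
  {"grip": 0.2, "delta_pos": [0, 0, -0.002], "twist": 0},
  {"grip": 0.2, "delta_pos": [0, 0, 0], "twist": 0},
  {"grip": 0.2, "delta_pos": [0, 0, 0], "twist": 0},
])

```text
clock: 25.53
position: [0.6117, -0.0059, 0.0969]
ee_rot: [-0.001, -0.707, -0.001, 0.708]
contact_force: [-1.2, 0.3, 3.0]
width: 0.0294
```

Request:
step_arm([
  {"grip": 0.4, "delta_pos": [0, 0, 0], "twist": 0},
  {"grip": 0.7, "delta_pos": [0, 0, 0], "twist": 0},
  {"grip": 1, "delta_pos": [0, 0, 0], "twist": 0},
  {"grip": 1, "delta_pos": [0, 0, 0.02], "twist": 0},
  {"grip": 1, "delta_pos": [0, 0, 0.04], "twist": 0},
  {"grip": 1, "delta_pos": [0, 0, 0.04], "twist": 0},
  {"grip": 1, "delta_pos": [0, 0, 0.04], "twist": 0},
  {"grip": 1, "delta_pos": [0.001, -0.002, 0.04], "twist": 0},
  {"grip": 1, "delta_pos": [0, 0, 0.006], "twist": 0},
  {"grip": 1, "delta_pos": [0, 0, 0], "twist": 0},
])

```text
clock: 26.37
position: [0.6158, -0.0083, 0.2867]
ee_rot: [0.001, 0.71, 0.0, -0.704]
contact_force: [0.1, -0.7, -0.5]
width: 0.0854
```

Request:
step_arm([
  {"grip": 1, "delta_pos": [0, 0, 0], "twist": 0},
  {"grip": 1, "delta_pos": [0, 0, 0], "twist": 0},
  {"grip": 1, "delta_pos": [0, 0, 0], "twist": 0},
])

```text
clock: 26.62
position: [0.6126, -0.0079, 0.2801]
ee_rot: [-0.001, -0.706, -0.001, 0.709]
contact_force: [0.5, 0.8, -0.5]
width: 0.0854
```

```bash
python3 - <<'E'
from h import *
def an(d,t):
    g=d['img'].max(2)<62; m=np.zeros(g.shape,np.uint8); m[105:220,255:375]=g[105:220,255:375]
    n,l,st,ce=cv2.connectedComponentsWithStats(m); i=1+st[1:,4].argmax()
    c=max(cv2.findContours((l==i).astype(np.uint8),cv2.RETR_EXTERNAL,cv2.CHAIN_APPROX_NONE)[0],key=cv2.contourArea)[:,0]
    c=c[(abs(c[:,0]-316)>22)|(c[:,1]<150)]
    e=cv2.fitEllipse((onz(d,c+.5,.006)[:,:2]*1000).astype(np.float32)); print(t,'pad',np.round(e[0],1),np.round(e[1],1))
    H=grey(d); H[:120]=0;H[205:]=0;H[:,:280]=0;H[:,352:]=0
    ys,xs=np.nonzero(H); print('head px',xs.min(),xs.max(),ys.min(),ys.max())
    for h,dy in((.042,0),): 
        a=onz(d,[[xs.min(),ys.min()+10],[xs.max()+1,ys.min()+10],[316,ys.min()]],h); print('  head y',a[:2,1].mean().round(4),'x',(a[2,0]-.026).round(4))
    b=np.flatnonzero(g[int(200),290:345])+290; print('  handle cols row200',b.min() if len(b) else 0,b.max() if len(b) else 0)
an(dict(np.load('pics/w7.png.npz')),'before')
d=grab('wrist'); save(d,'w20.png'); s=d['s']; print(s['clock'],np.round(s['position'],4)); an(d,'now')
# verticality: same scene/side lines as at start
for n in('scene','side'):
    q=grab(n); save(q,n[0]+'20.png'); u,v=proj(q,[.611,-.006,.09])[0].astype(int)
    for f in(n+'0.png',n[0]+'20.png'):
        im=dict(np.load('pics/'+f+'.npz'))['img']; G=cv2.resize(cv2.cvtColor(im,cv2.COLOR_RGB2GRAY)[v-25:v+45,u-25:u+25],None,fx=4,fy=4,interpolation=cv2.INTER_CUBIC)
        L=cv2.createLineSegmentDetector().detect(G)[0][:,0]; print(f,[(round(float(np.hypot(l[2]-l[0],l[3]-l[1])/4),1),round(float(np.degrees(np.arctan2(l[3]-l[1],l[2]-l[0]))%180),1),round(float(l[0]/4+u-25),1)) for l in L if np.hypot(l[2]-l[0],l[3]-l[1])>60])
# other things: image difference between start and now
for n in('scene','side'):
    A=dict(np.load('pics/'+n+'0.png.npz'))['img'].astype(int);B=dict(np.load('pics/'+n[0]+'20.png.npz'))['img'].astype(int)
    m=(abs(A-B).max(2)>45).astype(np.uint8); m=cv2.morphologyEx(m,cv2.MORPH_OPEN,np.ones((2,2))); nn,l,st,ce=cv2.connectedComponentsWithStats(m); print(n,[st[i].tolist() for i in range(1,nn) if st[i,4]>25])
E
```

```text
before pad [609.5  -5.2] [106.3 107.9]
head px 291 341 145 185
  head y -0.0072 x 0.6122
  handle cols row200 301 332
26.6167 [ 0.6126 -0.0079  0.2801]
now pad [609.5  -5.2] [106.5 107.8]
head px 291 341 143 183
  head y -0.0063 x 0.6136
  handle cols row200 300 331
scene0.png [(24.2, 95.2, 351.3), (24.9, 97.4, 368.9), (19.0, 38.4, 378.6), (17.2, 38.5, 367.1), (20.7, 145.5, 334.3), (16.6, 38.8, 365.6), (20.0, 145.5, 351.0)]
s20.png [(24.5, 95.3, 351.8), (18.7, 38.5, 378.8), (23.5, 97.0, 369.3), (17.2, 38.6, 367.1), (22.0, 145.5, 334.3), (16.4, 38.7, 365.4), (20.2, 145.3, 351.2)]
side0.png [(32.1, 159.6, 375.8), (17.6, 61.3, 384.6), (18.5, 91.5, 353.1), (28.8, 91.2, 369.2), (19.3, 165.0, 353.9)]
s20.png [(32.0, 159.6, 375.8), (17.5, 61.2, 384.5), (18.7, 90.3, 353.6), (28.4, 90.6, 369.1), (20.2, 164.5, 353.6)]
scene [[0, 0, 136, 86, 6008], [143, 0, 119, 95, 3750], [0, 0, 640, 400, 165896], [368, 0, 27, 49, 757], [388, 0, 17, 84, 587], [414, 0, 109, 64, 3672], [608, 0, 32, 24, 510], [108, 28, 15, 23, 254], [367, 35, 16, 4, 55], [159, 43, 67, 83, 2644], [405, 46, 5, 22, 54], [213, 76, 30, 32, 351], [0, 79, 79, 87, 4155], [85, 107, 68, 38, 1401], [197, 114, 20, 18, 229], [68, 118, 43, 38, 540], [0, 147, 17, 28, 276], [0, 166, 19, 36, 158], [282, 221, 37, 35, 685], [493, 378, 43, 22, 504]]
side [[355, 5, 7, 7, 28], [149, 27, 12, 21, 138], [345, 33, 39, 79, 1832], [122, 39, 4, 14, 38], [128, 46, 14, 14, 122], [0, 90, 23, 81, 566], [351, 90, 7, 11, 41], [112, 131, 35, 12, 150], [102, 160, 42, 18, 336], [134, 170, 13, 10, 58], [106, 179, 34, 8, 152], [5, 194, 55, 35, 942], [152, 198, 5, 8, 29], [155, 199, 18, 50, 653], [57, 200, 8, 10, 45], [63, 200, 25, 24, 409], [285, 201, 35, 24, 396], [134, 224, 12, 6, 40], [52, 230, 24, 27, 289], [27, 237, 22, 22, 366], [413, 241, 13, 10, 44], [383, 246, 30, 13, 130], [50, 250, 10, 8, 51], [142, 253, 9, 8, 48], [371, 252, 55, 21, 278]]
```

```bash
python3 -c "
from rig import manip
print(manip.sign_off(), manip.get_state()['clock'])"
```

```text
the job is handed in; nothing more can be done
the job is handed in; nothing more can be done
```

I did all three parts in order and handed the job in at about 27 s of robot time. No verdict was reported.

- **Bar:** I set the loose bar down on the long-bar pile with contact felt before letting go. Afterwards its outline lay at 3.2°, the same as the pile, with its ends flush to about 1 mm.
- **Scan:** The interface cannot tilt the tool. I therefore tilted the scanner inside a light grip by pushing its head against the pad's right rim from the table, then tightened the grip. At the long ticket:
  - Edge lines in the two fixed views put the tilt at about 34–35°, against 35° wanted. A few single lines gave 32.5–35.5°.
  - The computed focus point was within about 2 mm of the ticket centre.
  - I held it still for about 1.8 s. The other ticket was never in line.
- **Scanner return:** I brought it upright against the pad's left rim, set it on the pad and released it. It stands vertical to about 1°.

**Checks that were off or disagreed:**
- My first try at tilting slid the scanner about 23 mm across the pad. It did not tip or fall.
- The pad centre came out differently by camera: (0.610, -0.005) m in the wrist view and about (0.616, -0.010) m in the scene view. The scanner now stands at about (0.614, -0.006) m, roughly 4 mm from either estimate and 1.5 mm from where it started.
- Comparing side images before and after showed changes only at the bar, the pile and the arm. The same comparison from the scene camera failed because a file was overwritten, so it checked nothing.

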